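Nest the steel sample cups on their keeper and cap them with the funnel

ROBOT

A 7-joint arm with a two-finger parallel gripper is mounted at the origin on the work surface. World frame = base frame: x ahead of the robot, y to its left, z up, the work surface at z = 0. Lengths are in m, angles in rad, forces in N, time in s.
With the tool pointing down it reaches from about 0.4 to 0.85 m from the base axis. Payload 6.9 kg.
Tool frame: the origin (TCP) lies at the very end of the fingers, on their centre line; the grasp point (between the pads) lies 19 mm behind it (bot.grip_depth is the distance from the TCP to the grasp point, in m); z points along the fingers, x is the direction in which the jaws open and shut, and the axes are right-handed (so a half turn about z gives the same grasp; the last joint's range is limited). The gripper opens to 85 mm and grips with 20 to 120 N. Pads are 22 mm wide; open, the fingers measure 114 mm over their backs; the gripper's body (76 mm by 85 mm) begins 54 mm behind the grasp point. The pads swing forward as they close: fully open they stand 13 mm farther back than shut.
Start: joints at [1.448, 0.507, -0.238, 1.5, 0.126, 1.149, -0.155], TCP at [0.142, -0.609, 0.231] pointing down, gripper open.
Joint ranges: [-3.08, 3.08], [-0.24, 2.05], [-1.43, 1.35], [0, 2.5], [-1.52, 4.66], [0.17, 1.96], [-2.89, 2.89]. Speed limits (rad/s): [2.39, 2.39, 3.14, 3.14, 3.14, 3.14, 3.14].

INTERFACE

Orientations are given as a unit quaternion [x, y, z, w].
In Python, from plant import bot gives the robot as it stands.
- The arm moves only by the tool jog_arm, never from a script. Its argument "plan" is a list of rows, each an object with "claw": the finger opening in cm, from 0 to 8.54; "xyz": the shift along the tool's x, y, z in cm, a list of three; "rot": the turn, a rotation vector about the tool's x, y, z in rad, a list of three. In form: [{"claw": claw, "xyz": [tx, ty, tz], "rot": [wx, wy, wz]}, ...]. A call has 1 to 12 rows; each row is the pose to reach, as a shift and turn from the pose measured when the call began, along the tool's axes at that moment; what a row does not reach only later rows make up. A row lasts 1/8 s, in which the tool goes at most 62.5 mm and 10.7 degrees, less where a joint would pass 70% of its speed; a pose out of reach is approached as far as the arm can. A call with a gripper value outside its range is refused whole. The fingers move at their own pace and stop on an object; "squeeze" is the grip in N (left out, the last holds). Time passes only in rows, so rows that repeat a pose let the fingers close. It gives the time, the measured TCP pose, the force and the opening at its end, in the units of the state.
- bot.sense(): the state, without advancing time (a new reading comes with each control period).
- bot.camera(name): name is "scene" or "side" or "wrist"; returns a dict with "image" (384x512x3 uint8, red, green, blue), "fx", "fy", "cx", "cy" (pixels), "extrinsics" (4x4, takes a point from world to camera coordinates); the wrist camera has in their place "mount" (4x4, takes a point from camera to tool coordinates, whose origin is the TCP and whose axes are the tool frame's). Camera axes: x right, y down, z forward; pixel columns grow to the right and rows downward; lengths in m; the calibration is good to about 2 mm. The wrist camera is an equidistant fisheye: a pixel r from the principal point sees the ray r / f radians off the axis. A picture is of the moment at which its call begins: read the wrist's pose just before it. There is no depth.
- bot.close_job(): hands the job in, once; it reports no verdict.
The state is a dict: "clock": time; "qpos": joint angles; "joint_velocities": joint speeds; "joint_torque": joint torques, N m; "tcp_pos": TCP position; "tool_rot": TCP orientation; "force": force on the tool from outside, world axes, zero at the start; "moment": the same for the moment, N m; "gripper_width": opening from 0.0 (shut) to 1.0 (fully open).
Only numpy, scipy, OpenCV 4.12 (cv2) and the standard library are available. Lean on these libraries where they do the work, as an engineer would, in place of code of your own. Each camera call takes 0.05 s, during which the arm holds its last target.

TASK

Put the washed steel cups away on the grey keeper: stand the smallest mouth-down over its post, then the middle one over the small one, then the largest over both, each flat on the black pad, and last cap the nest with the cream funnel, stem up, sitting level on the largest cup. Set each one down rather than dropping it, let go of everything, and leave the amber jar where it is.

Things in the scene. Friction and masses are not known exactly. Their poses are not given: they have to be found in the camera images.
- cup_small: smallest plain steel cup, standing mouth-down on the counter: straight round wall, 34 mm outside diameter, 46 mm tall, wall 2.5 mm, bottom 3 mm thick (now on top), about 50 g. Origin at the centre of the open mouth (the lower end), z up to the closed end.
- cup_medium: middle steel cup, mouth-down: 50 mm outside diameter, 60 mm tall, wall 2.5 mm (45 mm inside), bottom 3 mm, about 80 g. Origin at the centre of the open mouth (the lower end), z up to the closed end.
- cup_large: largest steel cup, mouth-down: 66 mm outside diameter, 74 mm tall, wall 2.5 mm (61 mm inside), bottom 3 mm, about 120 g. Origin at the centre of the open mouth (the lower end), z up to the closed end.
- funnel: cream rigid plastic funnel standing wide mouth down, about 50 g: straight skirt of 84 mm outside and 78 mm inside diameter up to 24 mm, a cone up to 54 mm, then a straight stem of 16 mm diameter up to 92 mm, which is where to hold it. A flat strainer disc closes it inside 20 mm above the mouth and rests on the largest cup's top, so the skirt hangs 20 mm down around the cup. Origin at the centre of the wide mouth (the lower end), z up along the stem.
- keeper: fixed keeper on the counter: square grey plastic base 120 x 120 x 6 mm with a round black rubber pad (76 mm diameter, top at 10 mm above the counter) and an upright steel post (12 mm diameter, its top at 40 mm above the counter) at its centre. Origin at the centre of the underside, on the counter, z up along the post, x and y along the sides.
- jar: bystander: small capped amber jar, 50 mm diameter, 60 mm tall, loose. Origin at the centre of its underside. To be left alone.
Not all that is in view belongs to the job. Several things have the shape of the keeper; the one meant has the colours described above.

How it is judged:
On the way, in this order (a step that is already met when the one before it is completed fails the run):
1. the smallest cup stands flat on the pad over the post, released (horizontal distance between cup_small and keeper below 0.012 m and z of cup_small in the frame of keeper between 0.007 and 0.013 m and angle between cup_small's own z axis and vertical below 0.08 rad and contact force between the fingers and cup_small below 0.05 N), for 0.2 s.
2. the middle cup stands flat on the pad over the small one, released (horizontal distance between cup_small and keeper below 0.012 m and z of cup_small in the frame of keeper between 0.007 and 0.013 m and angle between each of cup_small, cup_medium's own z axis and vertical below 0.08 rad and horizontal distance between cup_medium and keeper below 0.015 m and z of cup_medium in the frame of keeper between 0.007 and 0.013 m and contact force between the fingers and cup_medium below 0.05 N), for 0.2 s.
3. the largest cup stands flat on the pad over both, released (horizontal distance between cup_small and keeper below 0.012 m and z of cup_small in the frame of keeper between 0.007 and 0.013 m and angle between each of cup_small, cup_medium, cup_large's own z axis and vertical below 0.08 rad and horizontal distance between each of cup_medium, cup_large and keeper below 0.015 m and z of cup_medium in the frame of keeper between 0.007 and 0.013 m and z of cup_large in the frame of keeper between 0.007 and 0.013 m and contact force between the fingers and cup_large below 0.05 N), for 0.2 s.
At the end, for the whole second after the job is handed in: Cups mouth-down on the pad, level to 0.08 rad, mouths 10+-3 mm above the keeper's underside, within 12 mm (small) or 15 mm of the post's axis; funnel level on the large cup, mouth at 64+-3 mm, within 10 mm of its axis; all released and at rest; jar moved under 30 mm (all of step 3 and horizontal distance between funnel and cup_large below 0.01 m and z of funnel in the frame of keeper between 0.061 and 0.067 m and angle between funnel's own z axis and vertical below 0.08 rad and contact force between the fingers and cup_small below 0.05 N and contact force between the fingers and cup_medium below 0.05 N and contact force between the fingers and funnel below 0.05 N and linear speed of each of cup_small, cup_medium, cup_large, funnel below 0.02 m/s and angular speed of each of cup_small, cup_medium, cup_large, funnel below 0.2 rad/s and distance of jar from where it was at the start of the episode below 0.03 m); the robot touches nothing.
It fails at once if a cup or the funnel is dropped (falls freely faster than 0.6 m/s, about 20 mm) ((contact force between the fingers and cup_small below 0.01 N and linear speed of cup_small above 0.6 m/s) or (contact force between the fingers and cup_medium below 0.01 N and linear speed of cup_medium above 0.6 m/s) or (contact force between the fingers and cup_large below 0.01 N and linear speed of cup_large above 0.6 m/s) or (contact force between the fingers and funnel below 0.01 N and linear speed of funnel above 0.6 m/s)).
It fails at once if the jar is pushed more than 30 mm or tipped over (distance of jar from where it was at the start of the episode above 0.03 m or angle between jar's own z axis and vertical above 0.5 rad).
It also fails if it takes over 128 s, if anything falls off the work surface, if the arm or the gripper's body presses on something with over 40 N, if the wrist force passes 120 N, or if a joint passes its speed limit or range.

## Working session

There is one attempt and no reset: what is moved stays moved. The work goes in short steps, Python scripts to look and compute and a tool call to move; the robot and the scene stay as the last step left them, time stands still between calls to the robot, and variables do not carry over. Pictures are saved under pics/ and viewed, and the job is handed in when it is done.

Besides the shell and the picture viewer there is one more tool, called after "Call:" by a JSON object that holds its "name" and its "arguments". jog_arm: Moves the arm, as the interface text tells. Its arguments: {"type":"object","properties":{"plan":{"type":"array","items":{"type":"object","properties":{"claw":{"type":"number"},"xyz":{"type":"array","items":{"type":"number"}},"rot":{"type":"array","items":{"type":"number"}}}}},"squeeze":{"type":"number"}},"required":["plan"]}

```bash
ls; mkdir -p pics; python3 - <<'E'
from plant import bot
import cv2
s=bot.sense()
print({k:s[k] for k in ('clock','tcp_pos','tool_rot','force','gripper_width')}, bot.grip_depth)
for n in ("scene","side","wrist"):
    c=bot.camera(n); cv2.imwrite(f"pics/{n}0.png",c["image"][:,:,::-1])
    print(n,{k:(v.tolist() if hasattr(v,'tolist') else v) for k,v in c.items() if k!="image"})
E
```

```text
pics
{'clock': 0.0, 'tcp_pos': array([ 0.14156349, -0.60825749,  0.23045235]), 'tool_rot': array([ 7.83204211e-01, -6.21763959e-01, -6.92582877e-04, -5.13601016e-04]), 'force': array([0.09517866, 0.61699051, 0.76681348]), 'gripper_width': 1.0029014993201215} 0.0187
scene {'fx': 447.91942566692586, 'fy': 447.91942566692586, 'cx': 261.0946080293025, 'cy': 190.03489700301316, 'extrinsics': [[0.40106459229277447, 0.9160423456554505, -0.0036896849582326936, -0.10644036694428277], [0.47884317885712546, -0.2130789727198178, -0.851649318350382, -0.2111018496599996], [-0.7809330335381096, 0.33979960616623367, -0.5240990600814306, 1.6162921373122843], [0.0, 0.0, 0.0, 1.0]]}
side {'fx': 375.8278061135869, 'fy': 375.8278061135869, 'cx': 255.8066088655128, 'cy': 190.5630606931016, 'extrinsics': [[-0.9994240232386561, -0.033619080997194156, -0.004623761062378299, 0.457676048035931], [-0.014249686287571284, 0.5394061625899234, -0.8419251381213885, 0.09887961493858209], [0.030798834623467043, -0.8413743216624318, -0.5395745385328323, 0.869616698990524], [0.0, 0.0, 0.0, 1.0]]}
wrist {'fx': 297.3186396354542, 'fy': 297.3186396354542, 'cx': 253.7602862724391, 'cy': 191.08970290797646, 'mount': [[0.9999997625231478, 0.0005433887629445402, -0.00042388948839945325, -0.0003578929475623882], [-0.0003925518245217765, 0.9546554222157675, 0.29771273190291714, -0.07662656927853051], [0.0005664421516222925, -0.29771249480444284, 0.9546554088154541, -0.14355890954789352], [0.0, 0.0, 0.0, 1.0]]}
```

View pics/scene0.png

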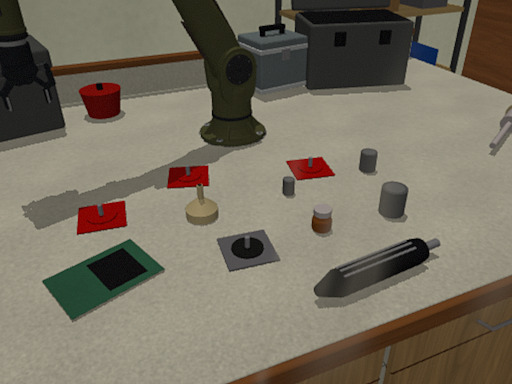

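View pics/side0.png

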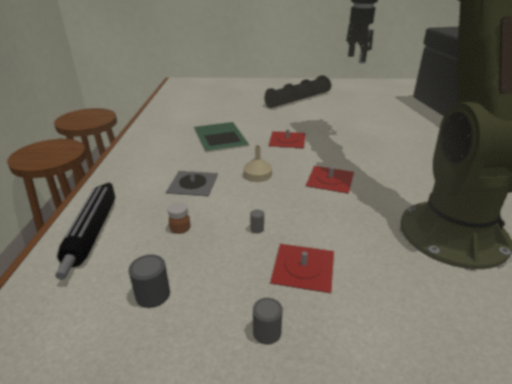

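View pics/wrist0.png

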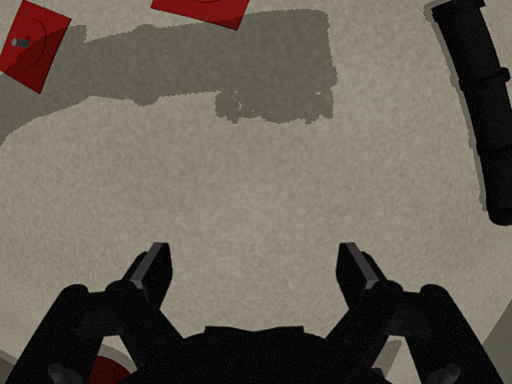

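Candidates, scene pixels:
- **Keeper shapes:** grey/black at (248,250), red at (188,177), (102,217) and (310,168). I choose the grey one.
- **Cups:** small (288,186), medium (368,160), large (393,200).
- **Funnel:** cream, at (202,210). The red pot at (101,100) is not it.
- **Jar:** (322,219).

Next are close crops of these.

```bash
python3 - <<'E'
import cv2,numpy as np
a=cv2.imread("pics/scene0.png");b=cv2.imread("pics/side0.png")
def cr(i,x0,y0,x1,y1,f=4): return cv2.resize(i[y0:y1,x0:x1],None,fx=f,fy=f,interpolation=cv2.INTER_CUBIC)
cv2.imwrite("pics/c1.png",cr(a,180,140,380,275))
cv2.imwrite("pics/c2.png",cr(a,270,140,420,240,5))
cv2.imwrite("pics/c3.png",cr(b,120,140,300,310,3))
E
```

```text
(no output)
```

View pics/c1.png

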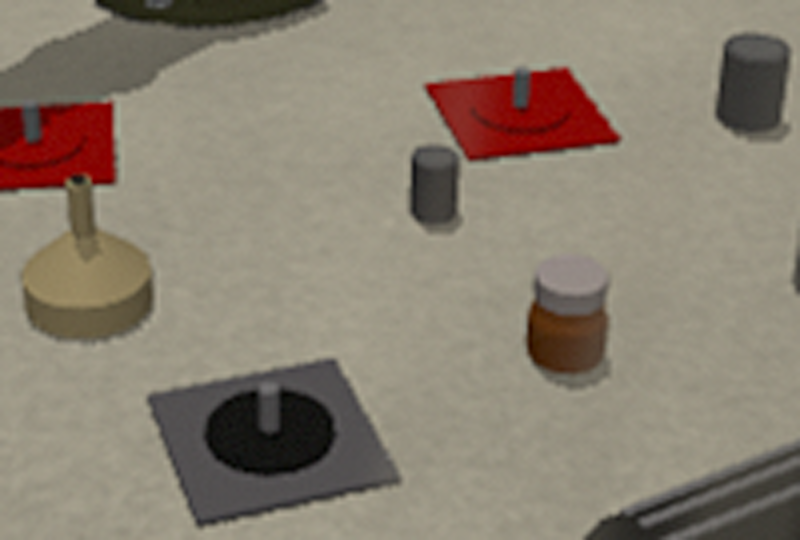

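View pics/c2.png

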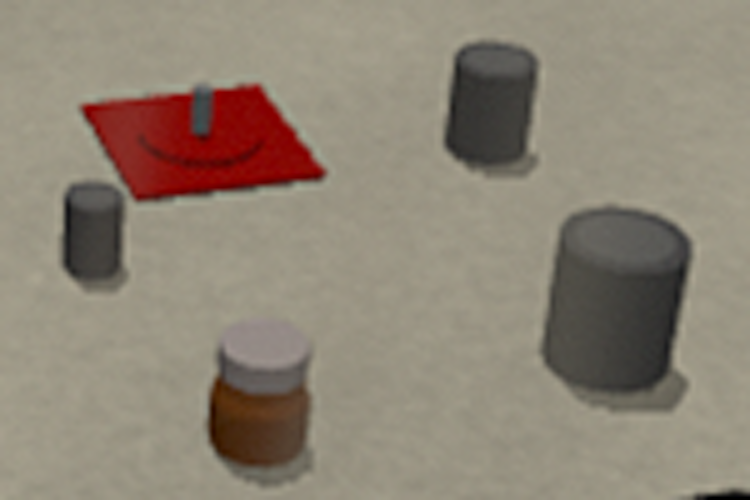

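View pics/c3.png

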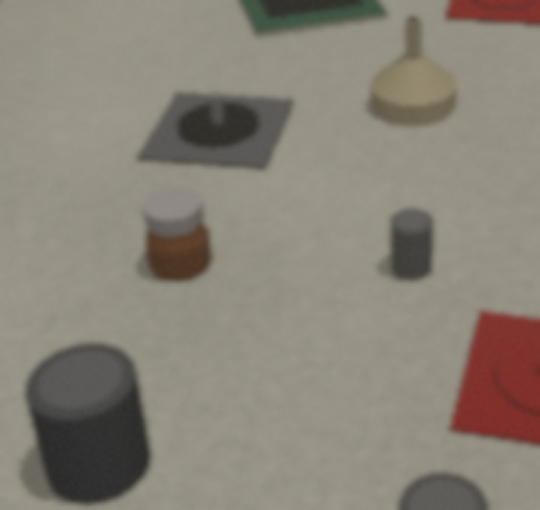

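```bash
cat > h.py <<'E'
import cv2,numpy as np
from scipy.spatial.transform import Rotation as R
def hit(c,px,z):
    E=np.array(c["extrinsics"]);o=-E[:3,:3].T@E[:3,3]
    d=E[:3,:3].T@np.array([(px[0]-c["cx"])/c["fx"],(px[1]-c["cy"])/c["fy"],1.])
    return (o+d*(z-o[2])/d[2])
def blob(mask,seed,rad=40):
    n,l,st,ce=cv2.connectedComponentsWithStats(mask.astype(np.uint8))
    j=[k for k in range(1,n) if st[k,4]>20 and np.hypot(*(ce[k]-seed))<rad]
    if not j: return None
    k=min(j,key=lambda k:np.hypot(*(ce[k]-seed)))
    m=(l==k).astype(np.uint8)
    cs,_=cv2.findContours(m,cv2.RETR_EXTERNAL,cv2.CHAIN_APPROX_NONE)
    h=cv2.convexHull(max(cs,key=cv2.contourArea))
    M=cv2.moments(h);return np.array([M['m10']/M['m00'],M['m01']/M['m00']]),st[k],h
E
python3 - <<'E'
from plant import bot
from h import *
for n,sd in (("scene",dict(small=(288,186),medium=(368,160),large=(393,200),funnel=(202,210),pad=(248,248),jar=(322,219))),
             ("side",dict(small=(257,221),medium=(267,321),large=(150,281),funnel=(257,170),pad=(193,181),jar=(178,218)))):
    c=bot.camera(n);im=c["image"];hsv=cv2.cvtColor(im,cv2.COLOR_RGB2HSV).astype(int)
    H,S,V=hsv[...,0],hsv[...,1],hsv[...,2]
    for k,p in sd.items():
        print(n,k,'hsv at',hsv[p[1],p[0]],end=' ')
        if k in('small','medium','large'): m=(S<40)&(V<110); z=dict(small=.023,medium=.03,large=.037)[k]
        elif k=='funnel': m=(S>65)&(H<40); z=0.027
        elif k=='pad': m=(V<45 if n=='scene' else V<58); z=.01
        else: m=(S>110)&(H<25); z=.02
        b=blob(m,p)
        if b is None: print('none');continue
        print(b[0].round(1),b[1],hit(c,b[0],z).round(4))
E
```

```text
scene small hsv at [15 16 63] [288.3 186.7] [282 177  13  21 230] [ 0.4609 -0.0032  0.023 ]
scene medium hsv at [15 18 57] [367.7 161.1] [359 148  18  27 394] [0.4349 0.2781 0.03  ]
scene large hsv at [12 19 68] [393.4 201.3] [378 181  30  41 953] [0.6564 0.2006 0.037 ]
scene funnel hsv at [ 21  90 148] [193.4 192.5] [ 167  165   51   60 1553] [ 0.3896 -0.2542  0.027 ]
scene pad hsv at [ 0  9 29] [247.1 247.6] [231 237  33  22 494] [ 0.6468 -0.2024  0.01  ]
scene jar hsv at [ 13 168  82] [320.4 223.8] [312 216  19  17 238] [ 0.646  -0.0079  0.02  ]
side small hsv at [25 23 67] [256.3 221.5] [249 210  15  23 303] [ 0.4568 -0.0022  0.023 ]
side medium hsv at [20 11 71] [265.3 321.6] [ 246  298   37   47 1314] [0.4324 0.2818 0.03  ]
side large hsv at [ 0  5 51] [148.1 281.7] [ 128  255   42   53 1835] [0.6508 0.205  0.037 ]
side funnel hsv at [ 22  62 147] none
side pad hsv at [30 17 61] [192.  181.2] [180 175  25  13 228] [ 0.6432 -0.1992  0.01  ]
side jar hsv at [13 64 96] [179.2 224.1] [170 216  19  17 231] [0.6352 0.0087 0.02  ]
```

```bash
cat >> h.py <<'E'
def st(bot):
    s=bot.sense();return np.array(s["tcp_pos"]),R.from_quat(s["tool_rot"]),s
GOAL=R.from_quat([.5**.5,-.5**.5,0,0])
def go(bot,*targets,goal=GOAL):
    p,r,s=st(bot)
    print('t',round(s["clock"],2),'tcp',p.round(4),'w',round(s["gripper_width"],3),'F',np.round(s["force"],1))
    for t in targets:
        print('xyz_cm',(r.inv().apply(np.array(t)-p)*100).round(2),'rot',(r.inv()*goal).as_rotvec().round(3))
def wray(c,p,r,px):
    M=np.array(c["mount"]);u=np.array([px[0]-c["cx"],px[1]-c["cy"]]);rr=np.hypot(*u);th=rr/c["fx"]
    d=np.array([*(np.sin(th)*u/max(rr,1e-9)),np.cos(th)])
    return p+r.apply(M[:3,3]), r.apply(M[:3,:3]@d)
def whit(c,p,r,px,z):
    o,d=wray(c,p,r,px);return o+d*(z-o[2])/d[2]
E
python3 - <<'E'
from plant import bot
from h import *
go(bot,(.459,-.003,.16),(.3,-.3,.23))
E
```

```text
t 0.25 tcp [ 0.1417 -0.6085  0.2309] w 0.999 F [ 0.5 -0.2  0.3]
xyz_cm [-51.77 -44.64   7.13] rot [0.    0.001 0.229]
xyz_cm [-26.46 -22.42   0.11] rot [0.    0.001 0.229]
```

Call:
{"name": "jog_arm", "arguments": {"plan": [{"claw": 8.5, "xyz": [-5, -4.5, 0], "rot": [0, 0, 0.1]}, {"claw": 8.5, "xyz": [-9.5, -8.5, 0], "rot": [0, 0, 0.229]}, {"claw": 8.5, "xyz": [-14, -12.5, 1], "rot": [0, 0, 0.229]}, {"claw": 8.5, "xyz": [-18.5, -16.5, 1], "rot": [0, 0, 0.229]}, {"claw": 8.5, "xyz": [-23, -20.5, 2], "rot": [0, 0, 0.229]}, {"claw": 8.5, "xyz": [-27.5, -24.5, 3], "rot": [0, 0, 0.229]}, {"claw": 8.5, "xyz": [-32.5, -28.5, 4], "rot": [0, 0, 0.229]}, {"claw": 8.5, "xyz": [-37, -32.5, 5], "rot": [0, 0, 0.229]}, {"claw": 8.5, "xyz": [-41.5, -36.5, 6], "rot": [0, 0, 0.229]}, {"claw": 8.5, "xyz": [-46, -40.5, 7], "rot": [0, 0, 0.229]}, {"claw": 8.5, "xyz": [-51.8, -44.6, 7.1], "rot": [0, 0, 0.229]}, {"claw": 8.5, "xyz": [-51.8, -44.6, 7.1], "rot": [0, 0, 0.229]}]}}

```text
clock: 1.75
tcp_pos: [0.46, 0.0023, 0.1604]
tool_rot: [0.71, -0.704, -0.001, -0.002]
force: [0.8, -0.8, -0.5]
gripper_width: 0.994
```

```bash
cat > look.py <<'E'
import sys
from plant import bot
from h import *
p,r,s=st(bot);c=bot.camera("wrist")
cv2.imwrite(f"pics/{sys.argv[1]}.png",c["image"][:,:,::-1])
np.savez(f"pics/{sys.argv[1]}.npz",p=p,q=r.as_quat())
go(bot)
E
python3 look.py w1
```

```text
t 1.8 tcp [0.4595 0.0008 0.1603] w 0.995 F [-0.   1.3 -0.1]
```

View pics/w1.png

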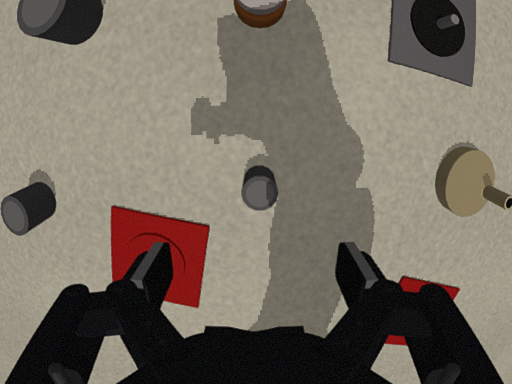

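```bash
python3 - <<'E'
import cv2,numpy as np
a=cv2.imread("pics/w1.png")
def cr(x0,y0,x1,y1,f=5): return cv2.resize(a[y0:y1,x0:x1],(400,300),interpolation=cv2.INTER_CUBIC)
A=cr(220,140,300,200);
top=np.hstack([cr(220,150,300,210),cr(0,160,80,220)]);bot_=np.hstack([cr(380,0,500,90),cr(430,130,510,190+0)+0])
cv2.imwrite("pics/w1c.png",np.clip(np.vstack([top,bot_]).astype(float)*1.6,0,255).astype(np.uint8))
E
```

```text
(no output)
```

View pics/w1c.png

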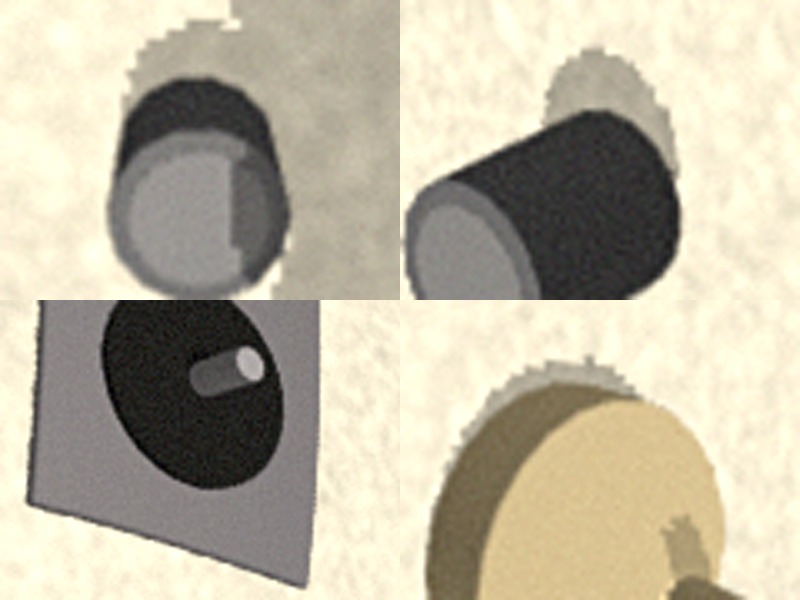

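```bash
python3 - <<'E'
from plant import bot
from h import *
d=np.load("pics/w1.npz");p=d["p"];r=R.from_quat(d["q"]);c=bot.camera("wrist")
for n,px,z in (("small top",(259.8,193),.046),("sm left",(241.4,193),.046),("sm right",(278,193),.046),("post top",(455.3,18.9),.04),("post base",(442,24.5),.01),("medium top",(0+.2*68,160+.2*252),.06)):
    print(n,whit(c,p,r,px,z).round(4))
go(bot,(.459,-.003,.016))
E
```

```text
small top [ 0.4544 -0.0023  0.046 ]
sm left [0.4542 0.0145 0.046 ]
sm right [ 0.4545 -0.0189  0.046 ]
post top [ 0.642 -0.203  0.04 ]
post base [ 0.6419 -0.2057  0.01  ]
medium top [0.4347 0.2793 0.06  ]
t 1.85 tcp [ 0.4587 -0.0015  0.1602] w 0.996 F [-0.7 -1.   0.4]
xyz_cm [ 0.16 -0.04 14.42] rot [0.    0.001 0.003]
```

Call:
{"name": "jog_arm", "arguments": {"plan": [{"claw": 8.5, "xyz": [0.1, 0.25, 5], "rot": [0, 0, 0]}, {"claw": 7, "xyz": [0.1, 0.25, 10], "rot": [0, 0, 0]}, {"claw": 6, "xyz": [0.1, 0.25, 14], "rot": [0, 0, 0]}, {"claw": 5, "xyz": [0.1, 0.25, 15], "rot": [0, 0, 0]}, {"claw": 5, "xyz": [0.1, 0.25, 15], "rot": [0, 0, 0]}, {"claw": 5, "xyz": [0.1, 0.25, 15], "rot": [0, 0, 0]}], "squeeze": 30}}

```text
clock: 2.6
tcp_pos: [0.457, -0.0029, 0.0116]
tool_rot: [0.708, -0.706, 0.0, -0.001]
force: [-0.1, 0.7, -0.8]
gripper_width: 0.588
```

```bash
python3 look.py w2
```

```text
t 2.65 tcp [ 0.4571 -0.0028  0.0116] w 0.583 F [-0.9  0.1  0.3]
```

View pics/w2.png

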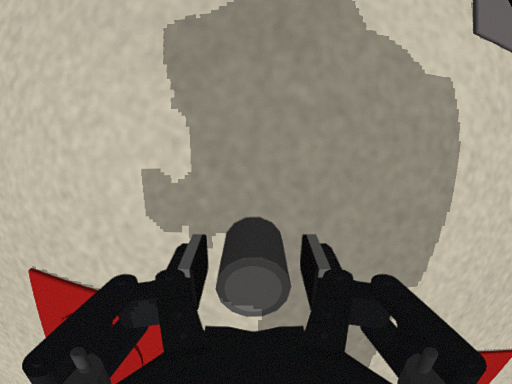

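```bash
python3 - <<'E'
from plant import bot
from h import *
d=np.load("pics/w2.npz");p=d["p"];r=R.from_quat(d["q"]);c=bot.camera("wrist")
print(p,whit(c,p,r,(253.5,287),.046).round(4))
E
```

```text
[ 0.45702738 -0.00288502  0.01156106] [ 0.4548 -0.0023  0.046 ]
```

Call:
{"name": "jog_arm", "arguments": {"plan": [{"claw": 3, "xyz": [0, 0, 0], "rot": [0, 0, 0]}, {"claw": 3, "xyz": [0, 0, 0], "rot": [0, 0, 0]}, {"claw": 3, "xyz": [0, 0, 0], "rot": [0, 0, 0]}, {"claw": 3, "xyz": [0, 0, 0], "rot": [0, 0, 0]}], "squeeze": 30}}

```text
clock: 3.2
tcp_pos: [0.4577, -0.0028, 0.0124]
tool_rot: [0.708, -0.706, 0.001, -0.002]
force: [-0.1, 0.1, 8.9]
gripper_width: 0.401
```

Call:
{"name": "jog_arm", "arguments": {"plan": [{"claw": 3, "xyz": [0, 0, -1], "rot": [0, 0, 0]}, {"claw": 3, "xyz": [0, 0, -5], "rot": [0, 0, 0]}, {"claw": 3, "xyz": [0, 0, -10], "rot": [0, 0, 0]}, {"claw": 3, "xyz": [0, 0, -10], "rot": [0, 0, 0]}]}}

```text
clock: 3.7
tcp_pos: [0.4593, -0.0027, 0.116]
tool_rot: [0.708, -0.706, 0.004, -0.004]
force: [0.3, 0.9, -0.3]
gripper_width: 0.398
```

```bash
python3 look.py w3; python3 -c "
from plant import bot
from h import *
go(bot,(.643,-.204,.11))"
```

```text
t 3.75 tcp [ 0.4582 -0.003   0.1143] w 0.396 F [ 1.   0.2 -0.9]
t 3.75 tcp [ 0.4582 -0.003   0.1143] w 0.396 F [ 1.   0.2 -0.9]
xyz_cm [ 20.14 -18.44   0.56] rot [-0.008  0.     0.002]
```

View pics/w3.png

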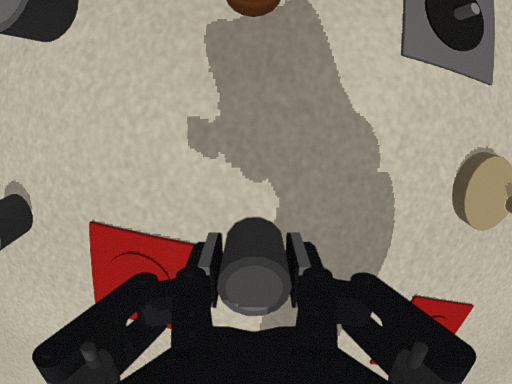

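Call:
{"name": "jog_arm", "arguments": {"plan": [{"claw": 3, "xyz": [4, -2, 0], "rot": [0, 0, 0]}, {"claw": 3, "xyz": [8, -4, 0], "rot": [-0.008, 0, 0]}, {"claw": 3, "xyz": [12, -6, 0], "rot": [-0.008, 0, 0]}, {"claw": 3, "xyz": [16, -8, 0], "rot": [-0.008, 0, 0]}, {"claw": 3, "xyz": [20.1, -9.5, 0], "rot": [-0.008, 0, 0]}, {"claw": 3, "xyz": [20.1, -9.5, 0], "rot": [-0.008, 0, 0]}, {"claw": 3, "xyz": [20.1, -9.5, 0], "rot": [-0.008, 0, 0]}]}}

```text
clock: 4.62
tcp_pos: [0.5526, -0.2029, 0.1137]
tool_rot: [0.708, -0.706, -0.001, 0.0]
force: [0.0, 0.6, 0.0]
gripper_width: 0.397
```

```bash
python3 look.py w4
```

```text
t 4.67 tcp [ 0.5528 -0.2023  0.1141] w 0.402 F [-0.5 -0.1 -1.4]
```

View pics/w4.png

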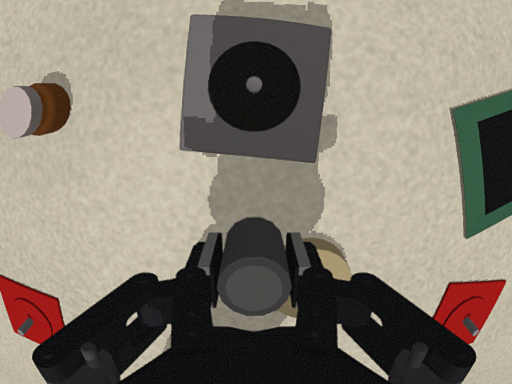

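```bash
python3 - <<'E'
from plant import bot
from h import *
d=np.load("pics/w4.npz");p=d["p"];r=R.from_quat(d["q"]);c=bot.camera("wrist")
im=cv2.cvtColor(cv2.imread("pics/w4.png"),cv2.COLOR_BGR2HSV)
b=blob(im[...,2]<38,(254,86),30);print(b[0],b[1])
print(whit(c,p,r,b[0],.01),whit(c,p,r,(254,85),.04), 'cup top',whit(c,p,r,(254,287),.1141-.0116+.046))
go(bot,(.645,-.203,.114))
E
```

```text
[253.88122876  86.00486275] [ 209   42   91   89 6216]
[ 0.64152625 -0.20203309  0.01      ] [ 0.64080709 -0.20218228  0.04      ] cup top [ 0.55075931 -0.20261101  0.1485    ]
t 4.72 tcp [ 0.553  -0.2021  0.1144] w 0.398 F [ 0.2  0.6 -0. ]
xyz_cm [ 0.12 -9.2   0.03] rot [0.001 0.001 0.004]
```

Call:
{"name": "jog_arm", "arguments": {"plan": [{"claw": 3, "xyz": [0, -4.5, 0], "rot": [0, 0, 0]}, {"claw": 3, "xyz": [0, -9.1, 0], "rot": [0, 0, 0]}, {"claw": 3, "xyz": [0, -9.1, 0], "rot": [0, 0, 0]}, {"claw": 3, "xyz": [0, -9.1, 2], "rot": [0, 0, 0]}, {"claw": 3, "xyz": [0, -9.1, 4], "rot": [0, 0, 0]}, {"claw": 3, "xyz": [0, -9.1, 5.5], "rot": [0, 0, 0]}, {"claw": 3, "xyz": [0, -9.1, 7], "rot": [0, 0, 0]}, {"claw": 3, "xyz": [0, -9.1, 8.2], "rot": [0, 0, 0]}, {"claw": 3, "xyz": [0, -9.1, 8.8], "rot": [0, 0, 0]}, {"claw": 3, "xyz": [0, -9.1, 9.0], "rot": [0, 0, 0]}, {"claw": 3, "xyz": [0, -9.1, 9.0], "rot": [0, 0, 0]}]}}

```text
clock: 6.1
tcp_pos: [0.6441, -0.2017, 0.0245]
tool_rot: [0.708, -0.706, -0.001, -0.0]
force: [0.3, -0.5, -0.4]
gripper_width: 0.4
```

```bash
python3 look.py w5
```

```text
t 6.15 tcp [ 0.6442 -0.2017  0.0247] w 0.397 F [-0.5 -1.4 -0.4]
```

View pics/w5.png

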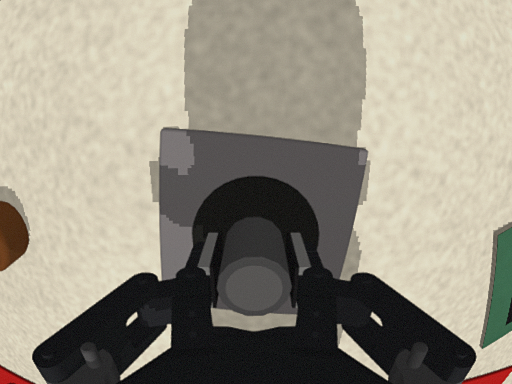

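Call:
{"name": "jog_arm", "arguments": {"plan": [{"claw": 3, "xyz": [0, 0, 0.1], "rot": [0, 0, 0]}, {"claw": 3, "xyz": [0, 0, 0.2], "rot": [0, 0, 0]}, {"claw": 3, "xyz": [0, 0, 0.3], "rot": [0, 0, 0]}, {"claw": 3, "xyz": [0, 0, 0.3], "rot": [0, 0, 0]}]}}

```text
clock: 6.65
tcp_pos: [0.6443, -0.2018, 0.0226]
tool_rot: [0.708, -0.706, -0.0, -0.0]
force: [-1.8, 0.0, 5.5]
gripper_width: 0.399
```

Call:
{"name": "jog_arm", "arguments": {"plan": [{"claw": 4.2, "xyz": [0, 0, 0], "rot": [0, 0, 0]}, {"claw": 5, "xyz": [0, 0, 0], "rot": [0, 0, 0]}, {"claw": 6, "xyz": [0, 0, 0], "rot": [0, 0, 0]}, {"claw": 6, "xyz": [0, 0, 0], "rot": [0, 0, 0]}, {"claw": 6, "xyz": [0, 0, 0], "rot": [0, 0, 0]}, {"claw": 6, "xyz": [0, 0, -3], "rot": [0, 0, 0]}, {"claw": 6, "xyz": [0, 0, -8], "rot": [0, 0, 0]}, {"claw": 7, "xyz": [0, 0, -13], "rot": [0, 0, 0]}, {"claw": 8, "xyz": [0, 0, -13], "rot": [0, 0, 0]}]}}

```text
clock: 7.78
tcp_pos: [0.6469, -0.2022, 0.1575]
tool_rot: [0.708, -0.706, 0.003, -0.002]
force: [0.2, 0.2, -0.6]
gripper_width: 0.936
```

```bash
python3 look.py w6; python3 -c "
from plant import bot
from h import *
go(bot,(.436,.2793,.16))"
```

```text
t 7.83 tcp [ 0.6455 -0.2021  0.1548] w 0.942 F [-0.5  0.3 -0.8]
t 7.83 tcp [ 0.6455 -0.2021  0.1548] w 0.942 F [-0.5  0.3 -0.8]
xyz_cm [-48.21  20.77  -0.62] rot [-0.004 -0.     0.004]
```

View pics/w6.png

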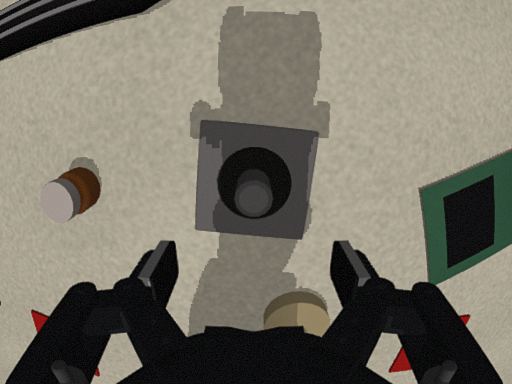

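```bash
python3 - <<'E'
from plant import bot
from h import *
d=np.load("pics/w6.npz");p=d["p"];r=R.from_quat(d["q"]);c=bot.camera("wrist")
print(whit(c,p,r,(254.2,197.5),.056))
E
```

```text
[ 0.64199104 -0.20213893  0.056     ]
```

Call:
{"name": "jog_arm", "arguments": {"plan": [{"claw": 8.5, "xyz": [-5, 2, 0], "rot": [0, 0, 0]}, {"claw": 8.5, "xyz": [-10, 4, 0], "rot": [0, 0, 0]}, {"claw": 8.5, "xyz": [-15.5, 6.5, 0], "rot": [0, 0, 0]}, {"claw": 8.5, "xyz": [-21, 9, 0], "rot": [0, 0, 0]}, {"claw": 8.5, "xyz": [-26.5, 11.5, 0], "rot": [0, 0, 0]}, {"claw": 8.5, "xyz": [-32, 14, 0], "rot": [0, 0, 0]}, {"claw": 8.5, "xyz": [-37.5, 16.5, 0], "rot": [0, 0, 0]}, {"claw": 8.5, "xyz": [-43, 18.5, 0], "rot": [0, 0, 0]}, {"claw": 8.5, "xyz": [-48.2, 20.8, -0.5], "rot": [-0.004, 0, 0.004]}, {"claw": 8.5, "xyz": [-48.2, 20.8, -0.5], "rot": [-0.004, 0, 0.004]}]}}

```text
clock: 9.12
tcp_pos: [0.4313, 0.2841, 0.1573]
tool_rot: [0.71, -0.704, -0.003, 0.001]
force: [-0.1, -0.9, -0.1]
gripper_width: 0.996
```

```bash
python3 look.py w7
```

```text
t 9.18 tcp [0.4329 0.2809 0.157 ] w 0.993 F [ 0.5 -1.4 -0.3]
```

View pics/w7.png

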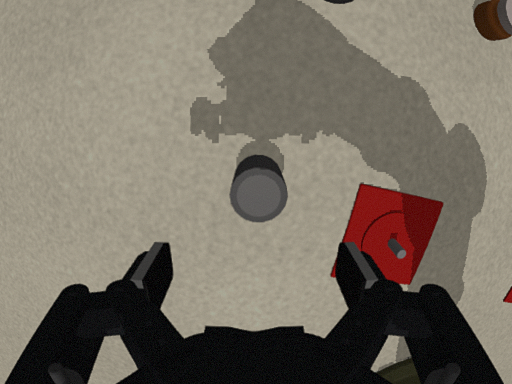

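```bash
python3 - <<'E'
from plant import bot
from h import *
d=np.load("pics/w7.npz");p=d["p"];r=R.from_quat(d["q"]);c=bot.camera("wrist")
for px,z in (((258.5,194),.06),((230,194),.06),((287,194),.06),((361,184),.006),((333,277),.006),((392,240),.01)):
    print(px,whit(c,p,r,px,z).round(4))
go(bot,(.432,.2795,.02))
E
```

```text
(258.5, 194) [0.4296 0.2808 0.06  ]
(230, 194) [0.4293 0.3051 0.06  ]
(287, 194) [0.4298 0.2564 0.06  ]
(361, 184) [0.4241 0.1694 0.006 ]
(333, 277) [0.3065 0.1878 0.006 ]
(392, 240) [0.3571 0.1208 0.01  ]
t 9.22 tcp [0.4339 0.2789 0.1568] w 0.993 F [ 0.1 -0.8 -0.7]
xyz_cm [-0.08  0.11 13.68] rot [ 0.005 -0.001  0.001]
```

Call:
{"name": "jog_arm", "arguments": {"plan": [{"claw": 8.5, "xyz": [-0.15, 0.35, 5], "rot": [0.005, 0, 0]}, {"claw": 8.5, "xyz": [-0.15, 0.35, 10], "rot": [0.005, 0, 0]}, {"claw": 7.5, "xyz": [-0.15, 0.35, 12.5], "rot": [0.005, 0, 0]}, {"claw": 6.5, "xyz": [-0.15, 0.35, 13.7], "rot": [0.005, 0, 0]}, {"claw": 6.5, "xyz": [-0.15, 0.35, 13.7], "rot": [0.005, 0, 0]}, {"claw": 6.5, "xyz": [-0.15, 0.35, 13.7], "rot": [0.005, 0, 0]}]}}

```text
clock: 9.98
tcp_pos: [0.4304, 0.2802, 0.0207]
tool_rot: [0.707, -0.707, 0.001, -0.0]
force: [0.2, -0.4, -0.4]
gripper_width: 0.76
```

```bash
python3 look.py w8
```

```text
t 10.03 tcp [0.4304 0.2804 0.0209] w 0.764 F [-0.5  0.3 -0.3]
```

View pics/w8.png

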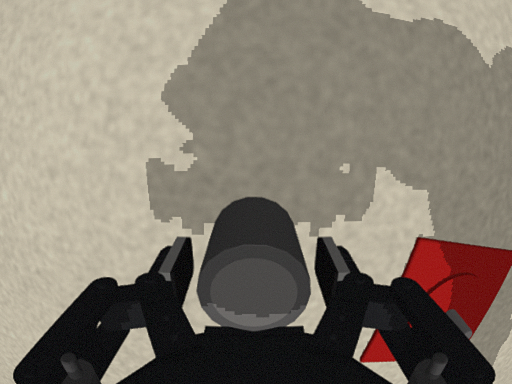

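The cup is centred between the pads at about (253,290). Closing and lifting.

Call:
{"name": "jog_arm", "arguments": {"plan": [{"claw": 4.6, "xyz": [0, 0, 0], "rot": [0, 0, 0]}, {"claw": 4.6, "xyz": [0, 0, 0], "rot": [0, 0, 0]}, {"claw": 4.6, "xyz": [0, 0, 0], "rot": [0, 0, 0]}, {"claw": 4.6, "xyz": [0, 0, 0], "rot": [0, 0, 0]}], "squeeze": 30}}

```text
clock: 10.52
tcp_pos: [0.431, 0.2806, 0.0218]
tool_rot: [0.707, -0.707, 0.001, -0.001]
force: [-0.9, -1.2, 7.0]
gripper_width: 0.581
```

Call:
{"name": "jog_arm", "arguments": {"plan": [{"claw": 4.6, "xyz": [0, 0, -1], "rot": [0, 0, 0]}, {"claw": 4.6, "xyz": [0, 0, -5], "rot": [0, 0, 0]}, {"claw": 4.6, "xyz": [0, 0, -10], "rot": [0, 0, 0]}, {"claw": 4.6, "xyz": [0, 0, -13], "rot": [0, 0, 0]}, {"claw": 4.6, "xyz": [0, 0, -13], "rot": [0, 0, 0]}]}}

```text
clock: 11.15
tcp_pos: [0.4316, 0.2815, 0.1546]
tool_rot: [0.707, -0.707, 0.002, -0.004]
force: [-0.2, -0.2, -1.6]
gripper_width: 0.575
```

```bash
python3 look.py w9; python3 -c "
from plant import bot
from h import *
go(bot,(.553,-.202,.15))"
```

```text
t 11.2 tcp [0.431  0.2807 0.153 ] w 0.581 F [-1.2  1.2 -1.7]
t 11.2 tcp [0.431  0.2807 0.153 ] w 0.581 F [-1.2  1.2 -1.7]
xyz_cm [ 48.28 -12.18   0.3 ] rot [-0.005  0.001  0.   ]
```

View pics/w9.png

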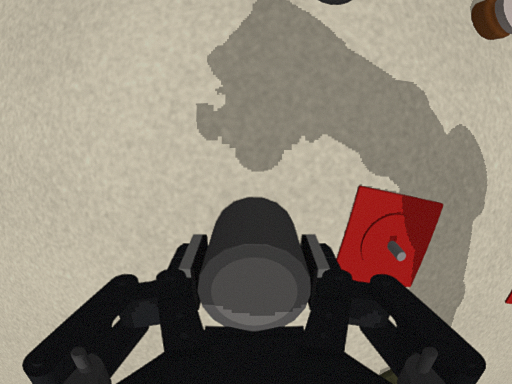

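The wrist view shows the medium cup held square, its top at about (254,290). Carrying it to a stop short of the keeper.

Call:
{"name": "jog_arm", "arguments": {"plan": [{"claw": 4.6, "xyz": [5, -1.5, 0], "rot": [0, 0, 0]}, {"claw": 4.6, "xyz": [10, -3, 0], "rot": [0, 0, 0]}, {"claw": 4.6, "xyz": [15.5, -4, 0], "rot": [0, 0, 0]}, {"claw": 4.6, "xyz": [21, -5.5, 0], "rot": [0, 0, 0]}, {"claw": 4.6, "xyz": [26.5, -7, 0], "rot": [0, 0, 0]}, {"claw": 4.6, "xyz": [32, -8.5, 0], "rot": [0, 0, 0]}, {"claw": 4.6, "xyz": [37.5, -10, 0], "rot": [0, 0, 0]}, {"claw": 4.6, "xyz": [43, -11, 0], "rot": [0, 0, 0]}, {"claw": 4.6, "xyz": [48.3, -12.2, 0.3], "rot": [-0.005, 0, 0]}, {"claw": 4.6, "xyz": [48.3, -12.2, 0.3], "rot": [-0.005, 0, 0]}, {"claw": 4.6, "xyz": [48.3, -12.2, 0.3], "rot": [-0.005, 0, 0]}]}}

```text
clock: 12.58
tcp_pos: [0.5524, -0.2013, 0.1486]
tool_rot: [0.707, -0.707, -0.002, -0.0]
force: [-0.1, 1.3, -0.8]
gripper_width: 0.58
```

```bash
python3 look.py w10
```

```text
t 12.62 tcp [ 0.5526 -0.2005  0.149 ] w 0.578 F [-0.9  0.7 -1. ]
```

View pics/w10.png

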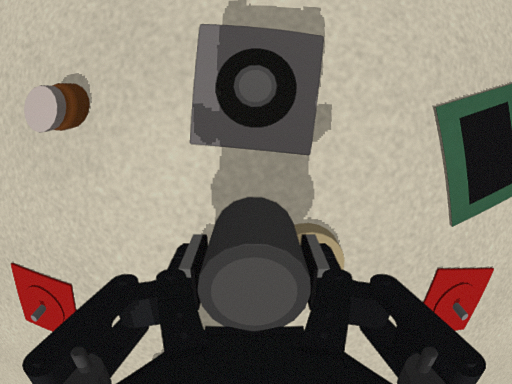

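```bash
python3 - <<'E'
from plant import bot
from h import *
d=np.load("pics/w10.npz");p=d["p"];r=R.from_quat(d["q"]);c=bot.camera("wrist")
im=cv2.cvtColor(cv2.imread("pics/w10.png"),cv2.COLOR_BGR2HSV)
b=blob(im[...,2]<38,(256,88),30);print(b[0],b[1], whit(c,p,r,b[0],.01))
cv2.imwrite("pics/w10c.png",cv2.resize(cv2.imread("pics/w10.png")[40:135,200:320],None,fx=6,fy=6)) 
e=whit(c,p,r,(255.5,86),.056);print('small top',e)
print('held top',whit(c,p,r,(254,288),.149-.0213+.06))
go(bot,(.644,-.2015,.15))
E
```

```text
[255.63208189  87.46157247] [ 216   49   80   78 3527] [ 0.64159877 -0.20196557  0.01      ]
small top [ 0.64074316 -0.20175307  0.056     ]
held top [ 0.55310548 -0.20107799  0.1877    ]
t 12.68 tcp [ 0.5529 -0.2003  0.1494] w 0.577 F [ 0.  -0.  -0.4]
xyz_cm [ 0.15 -9.11 -0.07] rot [0.001 0.003 0.003]
```

View pics/w10c.png

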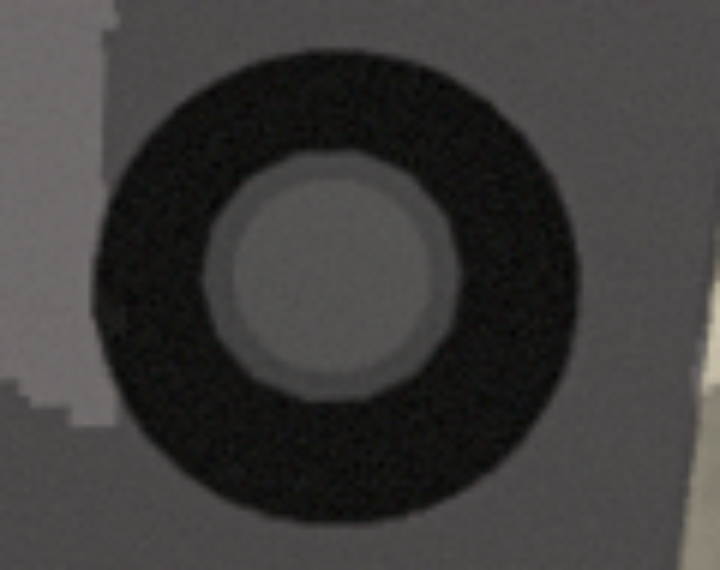

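Call:
{"name": "jog_arm", "arguments": {"plan": [{"claw": 4.6, "xyz": [0.1, -4.5, 0], "rot": [0, 0, 0]}, {"claw": 4.6, "xyz": [0.1, -8.9, 0], "rot": [0, 0.003, 0.003]}, {"claw": 4.6, "xyz": [0.1, -8.9, 0], "rot": [0, 0.003, 0.003]}, {"claw": 4.6, "xyz": [0.1, -8.9, 2], "rot": [0, 0.003, 0.003]}, {"claw": 4.6, "xyz": [0.1, -8.9, 4], "rot": [0, 0.003, 0.003]}, {"claw": 4.6, "xyz": [0.1, -8.9, 6], "rot": [0, 0.003, 0.003]}, {"claw": 4.6, "xyz": [0.1, -8.9, 6.8], "rot": [0, 0.003, 0.003]}, {"claw": 4.6, "xyz": [0.1, -8.9, 6.8], "rot": [0, 0.003, 0.003]}]}}

```text
clock: 13.68
tcp_pos: [0.6412, -0.2002, 0.0812]
tool_rot: [0.707, -0.707, -0.001, 0.001]
force: [0.2, -0.1, -0.1]
gripper_width: 0.581
```

```bash
python3 look.py w11; python3 -c "
from plant import bot
import cv2
c=bot.camera('scene');cv2.imwrite('pics/s11.png',cv2.resize(c['image'][180:280,190:310,::-1],None,fx=6,fy=6,interpolation=cv2.INTER_CUBIC))"
```

```text
t 13.72 tcp [ 0.6418 -0.2004  0.0819] w 0.578 F [-0.2  0.  -0.5]
```

View pics/s11.png

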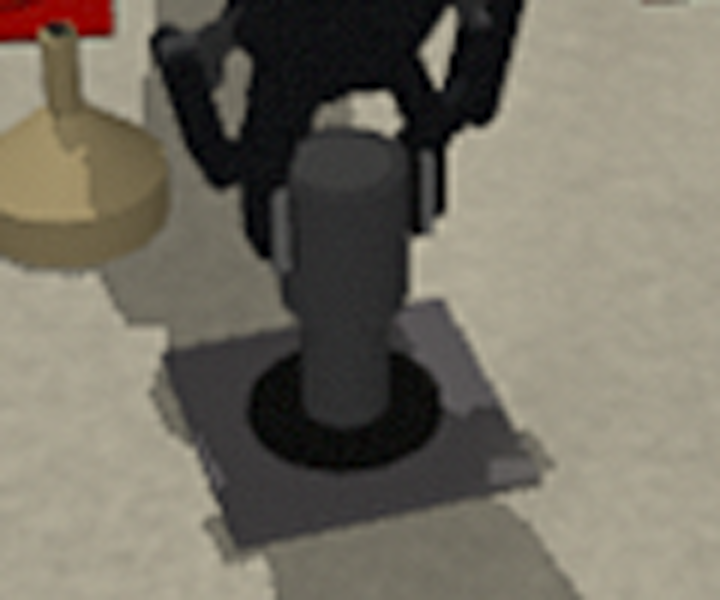

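The medium cup is centred over the small one: x 290–405 against 302–388 in the crop. Lowering.

Call:
{"name": "jog_arm", "arguments": {"plan": [{"claw": 4.6, "xyz": [0.1, 0, 1], "rot": [0, 0, 0]}, {"claw": 4.6, "xyz": [0.1, 0, 2], "rot": [0, 0, 0]}, {"claw": 4.6, "xyz": [0.1, 0, 3], "rot": [0, 0, 0]}, {"claw": 4.6, "xyz": [0.1, 0, 4], "rot": [0, 0, 0]}, {"claw": 4.6, "xyz": [0.1, 0, 4.6], "rot": [0, 0, 0]}, {"claw": 4.6, "xyz": [0.1, 0, 4.7], "rot": [0, 0, 0]}, {"claw": 4.6, "xyz": [0.1, 0, 4.7], "rot": [0, 0, 0]}]}}

```text
clock: 14.65
tcp_pos: [0.6423, -0.2016, 0.0354]
tool_rot: [0.707, -0.707, 0.0, 0.0]
force: [-0.4, 0.2, -1.4]
gripper_width: 0.577
```

Call:
{"name": "jog_arm", "arguments": {"plan": [{"claw": 4.6, "xyz": [0, 0, 0.1], "rot": [0, 0, 0]}, {"claw": 4.6, "xyz": [0, 0, 0.2], "rot": [0, 0, 0]}, {"claw": 4.6, "xyz": [0, 0, 0.3], "rot": [0, 0, 0]}, {"claw": 4.6, "xyz": [0, 0, 0.3], "rot": [0, 0, 0]}]}}

```text
clock: 15.15
tcp_pos: [0.6423, -0.2017, 0.0323]
tool_rot: [0.707, -0.707, 0.0, 0.0]
force: [0.1, 0.3, -0.6]
gripper_width: 0.575
```

Call:
{"name": "jog_arm", "arguments": {"plan": [{"claw": 4.6, "xyz": [0, 0, 0.05], "rot": [0, 0, 0]}, {"claw": 4.6, "xyz": [0, 0, 0.1], "rot": [0, 0, 0]}, {"claw": 4.6, "xyz": [0, 0, 0.1], "rot": [0, 0, 0]}]}}

```text
clock: 15.52
tcp_pos: [0.6423, -0.2016, 0.0319]
tool_rot: [0.707, -0.707, 0.0, 0.0]
force: [-0.9, 0.8, 4.8]
gripper_width: 0.578
```

Call:
{"name": "jog_arm", "arguments": {"plan": [{"claw": 5.6, "xyz": [0, 0, 0], "rot": [0, 0, 0]}, {"claw": 6.5, "xyz": [0, 0, 0], "rot": [0, 0, 0]}, {"claw": 7.2, "xyz": [0, 0, 0], "rot": [0, 0, 0]}, {"claw": 7.2, "xyz": [0, 0, 0], "rot": [0, 0, 0]}, {"claw": 7.2, "xyz": [0, 0, 0], "rot": [0, 0, 0]}, {"claw": 7.2, "xyz": [0, 0, -3], "rot": [0, 0, 0]}, {"claw": 7.2, "xyz": [0, 0, -8], "rot": [0, 0, 0]}, {"claw": 8.5, "xyz": [0, 0, -13], "rot": [0, 0, 0]}, {"claw": 8.5, "xyz": [0, 0, -13], "rot": [0, 0, 0]}, {"claw": 8.5, "xyz": [0, 0, -13], "rot": [0, 0, 0]}]}}

```text
clock: 16.77
tcp_pos: [0.6419, -0.2016, 0.1617]
tool_rot: [0.707, -0.707, 0.0, 0.0]
force: [0.9, 0.1, -0.1]
gripper_width: 0.995
```

```bash
python3 look.py w12; python3 -c "
from plant import bot
from h import *
go(bot,(.58,.203,.16))"
```

```text
t 16.82 tcp [ 0.6415 -0.2015  0.1609] w 0.996 F [-0.8 -0.1 -0.5]
t 16.82 tcp [ 0.6415 -0.2015  0.1609] w 0.996 F [-0.8 -0.1 -0.5]
xyz_cm [-40.46   6.14   0.07] rot [ 0.001 -0.001  0.   ]
```

View pics/w12.png

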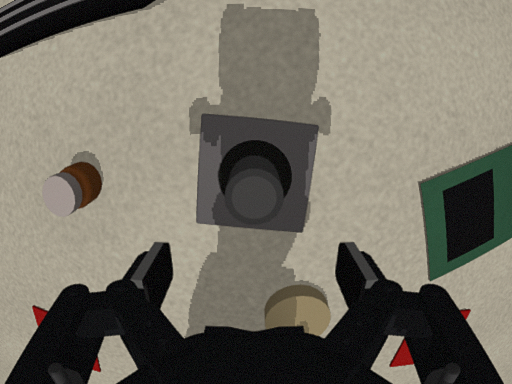

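Call:
{"name": "jog_arm", "arguments": {"plan": [{"claw": 8.5, "xyz": [-6, 0, 0], "rot": [0, 0, 0]}, {"claw": 8.5, "xyz": [-12, 0, 0], "rot": [0, 0, 0]}, {"claw": 8.5, "xyz": [-18, 0, 0], "rot": [0, 0, 0]}, {"claw": 8.5, "xyz": [-24, 0, 0], "rot": [0, 0, 0]}, {"claw": 8.5, "xyz": [-30, 0, 0], "rot": [0, 0, 0]}, {"claw": 8.5, "xyz": [-36, 0, 0], "rot": [0, 0, 0]}, {"claw": 8.5, "xyz": [-40.5, 0, 0], "rot": [0, 0, 0]}, {"claw": 8.5, "xyz": [-40.5, 0, 0], "rot": [0, 0, 0]}, {"claw": 8.5, "xyz": [-40.5, 0, 0], "rot": [0, 0, 0]}]}}

```text
clock: 17.95
tcp_pos: [0.641, 0.2026, 0.159]
tool_rot: [0.707, -0.707, -0.0, 0.002]
force: [0.8, -0.8, 0.2]
gripper_width: 0.995
```

```bash
python3 look.py w13
```

```text
t 18.0 tcp [0.6413 0.2017 0.1593] w 0.995 F [ 1.2 -0.1  0. ]
```

View pics/w13.png

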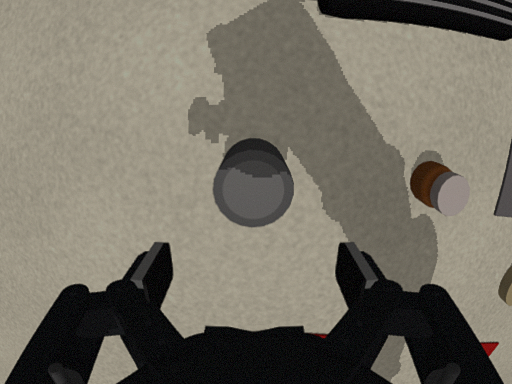

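```bash
python3 - <<'E'
from plant import bot
from h import *
d=np.load("pics/w13.npz");p=d["p"];r=R.from_quat(d["q"]);c=bot.camera("wrist")
for px in ((253.5,187),(213.3,187),(294,187),(253.5,227)): print(whit(c,p,r,px,.074).round(4))
go(bot)
E
```

```text
[0.6493 0.2032 0.074 ]
[0.6494 0.2356 0.074 ]
[0.6494 0.1705 0.074 ]
[0.6142 0.2031 0.074 ]
t 18.05 tcp [0.6416 0.2013 0.1597] w 0.998 F [-0.4 -1.1  0.2]
```

Call:
{"name": "jog_arm", "arguments": {"plan": [{"claw": 8.5, "xyz": [-0.15, -0.65, 0], "rot": [0, 0, 0]}, {"claw": 8.5, "xyz": [-0.15, -0.65, 3], "rot": [0, 0, 0]}, {"claw": 8.5, "xyz": [-0.15, -0.65, 6], "rot": [0, 0, 0]}, {"claw": 8.5, "xyz": [-0.15, -0.65, 9], "rot": [0, 0, 0]}, {"claw": 8.5, "xyz": [-0.15, -0.65, 11.5], "rot": [0, 0, 0]}, {"claw": 8.5, "xyz": [-0.15, -0.65, 12.5], "rot": [0, 0, 0]}, {"claw": 8.5, "xyz": [-0.15, -0.65, 12.5], "rot": [0, 0, 0]}, {"claw": 8.5, "xyz": [-0.15, -0.65, 12.5], "rot": [0, 0, 0]}]}}

```text
clock: 19.05
tcp_pos: [0.6486, 0.2026, 0.0358]
tool_rot: [-0.706, 0.708, -0.0, -0.001]
force: [-0.5, -0.4, -0.0]
gripper_width: 0.996
```

```bash
python3 look.py w14
```

```text
t 19.1 tcp [0.6486 0.2028 0.0359] w 0.994 F [-0.4  0.3 -0.5]
```

View pics/w14.png

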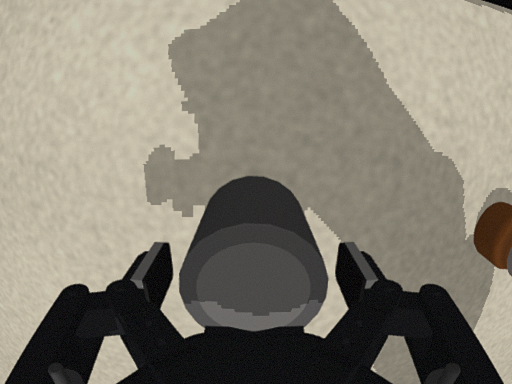

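Call:
{"name": "jog_arm", "arguments": {"plan": [{"claw": 6.2, "xyz": [0, 0, 0], "rot": [0, 0, 0]}, {"claw": 6.2, "xyz": [0, 0, 0], "rot": [0, 0, 0]}, {"claw": 6.2, "xyz": [0, 0, 0], "rot": [0, 0, 0]}, {"claw": 6.2, "xyz": [0, 0, 0], "rot": [0, 0, 0]}], "squeeze": 40}}

```text
clock: 19.6
tcp_pos: [0.6492, 0.2031, 0.0375]
tool_rot: [-0.706, 0.708, -0.001, 0.0]
force: [-1.6, -0.2, 6.0]
gripper_width: 0.767
```

Call:
{"name": "jog_arm", "arguments": {"plan": [{"claw": 6.2, "xyz": [0, 0, -1], "rot": [0, 0, 0]}, {"claw": 6.2, "xyz": [0, 0, -5], "rot": [0, 0, 0]}, {"claw": 6.2, "xyz": [0, 0, -9], "rot": [0, 0, 0]}, {"claw": 6.2, "xyz": [0, 0, -13], "rot": [0, 0, 0]}, {"claw": 6.2, "xyz": [0, 0, -13], "rot": [0, 0, 0]}]}}

```text
clock: 20.23
tcp_pos: [0.6508, 0.2043, 0.1722]
tool_rot: [-0.706, 0.708, -0.002, 0.004]
force: [-0.3, 0.3, -1.8]
gripper_width: 0.767
```

```bash
python3 look.py w15; python3 -c "
from plant import bot
from h import *
go(bot,(.553,-.2015,.165))"
```

```text
t 20.27 tcp [0.6497 0.2036 0.1696] w 0.769 F [-0.2 -0.2 -2. ]
t 20.27 tcp [0.6497 0.2036 0.1696] w 0.769 F [-0.2 -0.2 -2. ]
xyz_cm [40.53  9.58  0.42] rot [-0.005 -0.    -0.002]
```

View pics/w15.png

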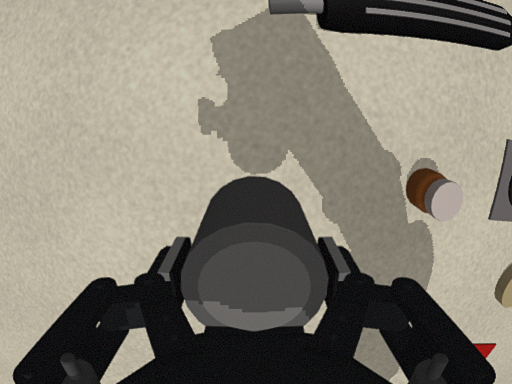

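Call:
{"name": "jog_arm", "arguments": {"plan": [{"claw": 6.2, "xyz": [5, 1.2, 0], "rot": [0, 0, 0]}, {"claw": 6.2, "xyz": [10, 2.4, 0], "rot": [0, 0, 0]}, {"claw": 6.2, "xyz": [15.5, 3.6, 0], "rot": [0, 0, 0]}, {"claw": 6.2, "xyz": [21, 5, 0], "rot": [0, 0, 0]}, {"claw": 6.2, "xyz": [26.5, 6.3, 0], "rot": [0, 0, 0]}, {"claw": 6.2, "xyz": [32, 7.6, 0], "rot": [0, 0, 0]}, {"claw": 6.2, "xyz": [37, 8.8, 0], "rot": [0, 0, 0]}, {"claw": 6.2, "xyz": [40.5, 9.6, 0.4], "rot": [-0.005, 0, -0.002]}, {"claw": 6.2, "xyz": [40.5, 9.6, 0.4], "rot": [-0.005, 0, -0.002]}, {"claw": 6.2, "xyz": [40.5, 9.6, 0.4], "rot": [-0.005, 0, -0.002]}]}}

```text
clock: 21.52
tcp_pos: [0.5524, -0.2004, 0.1643]
tool_rot: [0.707, -0.707, -0.001, 0.0]
force: [1.0, -0.2, -1.2]
gripper_width: 0.767
```

```bash
python3 look.py w16
```

```text
t 21.57 tcp [ 0.5528 -0.1998  0.1646] w 0.772 F [ 0.5  0.9 -0.9]
```

View pics/w16.png

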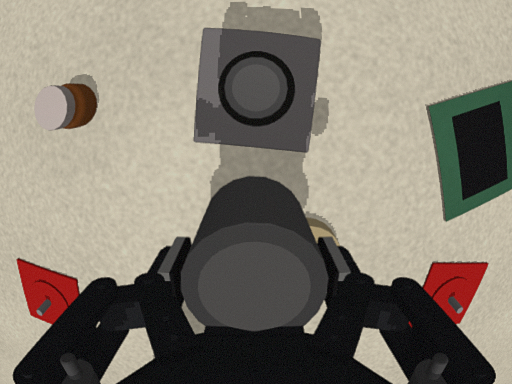

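```bash
python3 - <<'E'
from plant import bot
from h import *
d=np.load("pics/w16.npz");p=d["p"];r=R.from_quat(d["q"]);c=bot.camera("wrist")
im=cv2.imread("pics/w16.png");z=p[2]-.0365+.074
print('held far edge-33mm',whit(c,p,r,(254,222.5),z)-[.033,0,0],'widths',whit(c,p,r,(181,275),z),whit(c,p,r,(327,275),z))
V=cv2.cvtColor(im,cv2.COLOR_BGR2HSV)[...,2]
b=blob(V<38,(256,88),30);print(b[0],b[1],whit(c,p,r,b[0],.01))
for px in ((226.5,87),(286,87),(256.5,57),(256.5,117)): print(whit(c,p,r,px,.07).round(4))
a=cv2.resize(im[40:130,200:320],None,fx=3.3,fy=3.3,interpolation=cv2.INTER_CUBIC);b=cv2.resize(im[215:335,170:340],(396,297),interpolation=cv2.INTER_CUBIC)
cv2.imwrite("pics/w16c.png",np.clip(np.hstack([a,b]).astype(float)*2,0,255).astype(np.uint8))
E
```

```text
held far edge-33mm [ 0.5501329  -0.20004029  0.20179414] widths [ 0.55785039 -0.16850736  0.20179414] [ 0.55795516 -0.23158526  0.20179414]
[256.24308786  88.18196604] [ 219   51   76   75 1372] [ 0.64169203 -0.20195354  0.01      ]
[ 0.6403 -0.1782  0.07  ]
[ 0.6404 -0.225   0.07  ]
[ 0.6643 -0.2018  0.07  ]
[ 0.6161 -0.2018  0.07  ]
```

View pics/w16c.png

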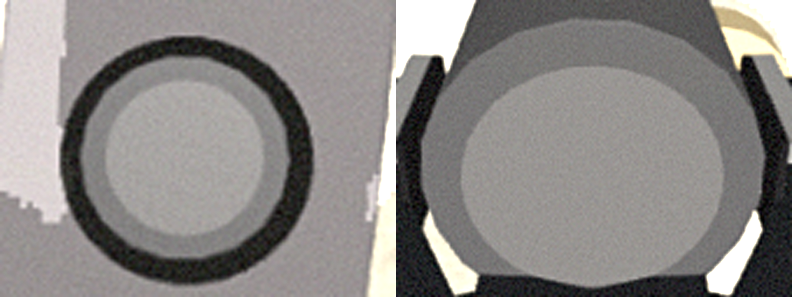

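Call:
{"name": "jog_arm", "arguments": {"plan": [{"claw": 6.2, "xyz": [0.15, -4.5, 0], "rot": [0, 0, 0]}, {"claw": 6.2, "xyz": [0.15, -9, 0], "rot": [0, 0, 0]}, {"claw": 6.2, "xyz": [0.15, -9, 0], "rot": [0, 0, 0]}, {"claw": 6.2, "xyz": [0.15, -9, 2], "rot": [0, 0, 0]}, {"claw": 6.2, "xyz": [0.15, -9, 4], "rot": [0, 0, 0]}, {"claw": 6.2, "xyz": [0.15, -9, 5], "rot": [0, 0, 0]}, {"claw": 6.2, "xyz": [0.15, -9, 5], "rot": [0, 0, 0]}, {"claw": 6.2, "xyz": [0.15, -9, 5], "rot": [0, 0, 0]}]}}

```text
clock: 22.62
tcp_pos: [0.6434, -0.2007, 0.1156]
tool_rot: [0.708, -0.706, -0.0, -0.0]
force: [-0.4, -0.3, -0.8]
gripper_width: 0.764
```

```bash
python3 look.py w17; python3 -c "
from plant import bot
import cv2,numpy as np
c=bot.camera('scene');d=bot.camera('side');a=cv2.resize(c['image'][180:280,200:300,::-1],(400,400),interpolation=cv2.INTER_CUBIC);b=cv2.resize(d['image'][120:200,150:230,::-1],(400,400),interpolation=cv2.INTER_CUBIC);cv2.imwrite('pics/s17.png',np.clip(np.hstack([a,b])*1.5,0,255))"
```

```text
t 22.68 tcp [ 0.6434 -0.2008  0.1157] w 0.771 F [-0.2  0.8 -1.3][ WARN:0@1.546] global loadsave.cpp:1063 imwrite_ Unsupported depth image for selected encoder is fallbacked to CV_8U.
```

View pics/s17.png

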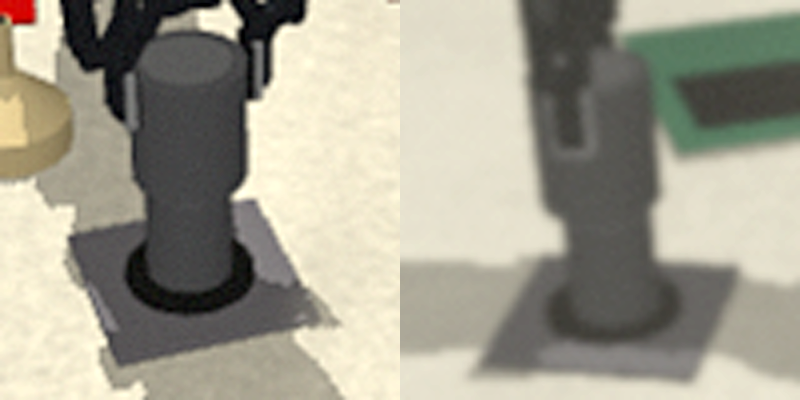

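The scene crop shows the cups centred (both at x≈189). The side crop shows the large one about 2 mm too far in +x, inside the 5.5 mm margin. I'll shift 1.5 mm back and lower.

Call:
{"name": "jog_arm", "arguments": {"plan": [{"claw": 6.2, "xyz": [0.05, 0.15, 0], "rot": [0, 0, 0]}, {"claw": 6.2, "xyz": [0.05, 0.15, 0.8], "rot": [0, 0, 0]}, {"claw": 6.2, "xyz": [0.05, 0.15, 1.6], "rot": [0, 0, 0]}, {"claw": 6.2, "xyz": [0.05, 0.15, 2.8], "rot": [0, 0, 0]}, {"claw": 6.2, "xyz": [0.05, 0.15, 4], "rot": [0, 0, 0]}, {"claw": 6.2, "xyz": [0.05, 0.15, 5.2], "rot": [0, 0, 0]}, {"claw": 6.2, "xyz": [0.05, 0.15, 6.2], "rot": [0, 0, 0]}, {"claw": 6.2, "xyz": [0.05, 0.15, 6.5], "rot": [0, 0, 0]}, {"claw": 6.2, "xyz": [0.05, 0.15, 6.5], "rot": [0, 0, 0]}]}}

```text
clock: 23.9
tcp_pos: [0.6419, -0.2013, 0.0505]
tool_rot: [0.708, -0.706, -0.0, -0.0]
force: [-0.5, -0.2, -1.0]
gripper_width: 0.771
```

Call:
{"name": "jog_arm", "arguments": {"plan": [{"claw": 6.2, "xyz": [0, 0, 0.1], "rot": [0, 0, 0]}, {"claw": 6.2, "xyz": [0, 0, 0.2], "rot": [0, 0, 0]}, {"claw": 6.2, "xyz": [0, 0, 0.3], "rot": [0, 0, 0]}, {"claw": 6.2, "xyz": [0, 0, 0.3], "rot": [0, 0, 0]}]}}

```text
clock: 24.4
tcp_pos: [0.642, -0.2014, 0.0476]
tool_rot: [0.708, -0.706, 0.0, -0.001]
force: [0.7, 0.7, -0.8]
gripper_width: 0.768
```

Call:
{"name": "jog_arm", "arguments": {"plan": [{"claw": 6.2, "xyz": [0, 0, 0.07], "rot": [0, 0, 0]}, {"claw": 6.2, "xyz": [0, 0, 0.12], "rot": [0, 0, 0]}, {"claw": 6.2, "xyz": [0, 0, 0.12], "rot": [0, 0, 0]}]}}

```text
clock: 24.78
tcp_pos: [0.6421, -0.2014, 0.0475]
tool_rot: [0.708, -0.706, 0.0, -0.001]
force: [-2.4, 0.4, 7.3]
gripper_width: 0.766
```

Call:
{"name": "jog_arm", "arguments": {"plan": [{"claw": 7.3, "xyz": [0, 0, 0], "rot": [0, 0, 0]}, {"claw": 8, "xyz": [0, 0, 0], "rot": [0, 0, 0]}, {"claw": 8.5, "xyz": [0, 0, 0], "rot": [0, 0, 0]}, {"claw": 8.5, "xyz": [0, 0, 0], "rot": [0, 0, 0]}, {"claw": 8.5, "xyz": [0, 0, 0], "rot": [0, 0, 0]}, {"claw": 8.5, "xyz": [0, 0, -2], "rot": [0, 0, 0]}, {"claw": 8.5, "xyz": [0, 0, -6], "rot": [0, 0, 0]}, {"claw": 8.5, "xyz": [0, 0, -11], "rot": [0, 0, 0]}, {"claw": 8.5, "xyz": [0, 0, -15], "rot": [0, 0, 0]}, {"claw": 8.5, "xyz": [0, 0, -15], "rot": [0, 0, 0]}, {"claw": 8.5, "xyz": [0, 0, -15], "rot": [0, 0, 0]}]}}

```text
clock: 26.15
tcp_pos: [0.6414, -0.2014, 0.1969]
tool_rot: [0.708, -0.706, 0.0, -0.0]
force: [0.3, 0.1, -0.1]
gripper_width: 0.994
```

```bash
python3 look.py w18; python3 - <<'E'
from plant import bot
from h import *
for n,sd in (("scene",(202,213)),("side",(257,172))):
    c=bot.camera(n);im=c["image"];cv2.imwrite(f"pics/{n}18.png",im[:,:,::-1])
    h=cv2.cvtColor(im,cv2.COLOR_RGB2HSV);print(n,h[sd[1],sd[0]],h[sd[1],sd[0]+40])
go(bot,(.48,-.24,.2))
E
```

```text
t 26.2 tcp [ 0.6411 -0.2013  0.1962] w 0.995 F [-0.8 -0.2  0.3]
scene [ 21  86 154] [30  4 57]
side [ 21  64 116] [ 25  29 151]
t 26.3 tcp [ 0.6411 -0.2013  0.1959] w 0.993 F [ 0.2  0.4 -0.5]
xyz_cm [ 3.84 16.12 -0.39] rot [0.001 0.001 0.002]
```

View pics/w18.png

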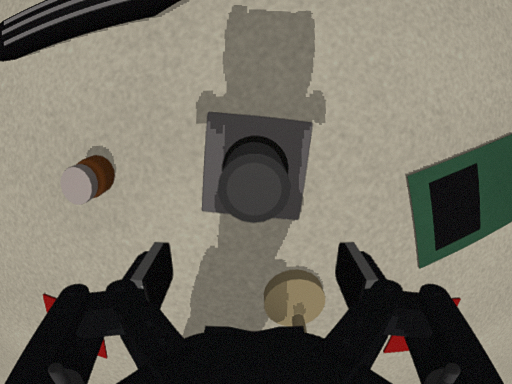

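View pics/scene18.png

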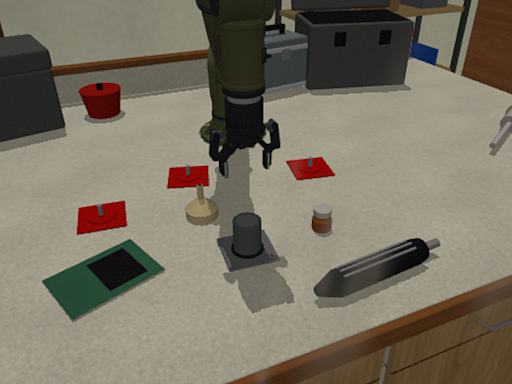

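```bash
python3 - <<'E'
from plant import bot
from h import *
c=bot.camera("scene");a=c["image"][:,:,::-1]; d=bot.camera("side");b=d["image"][:,:,::-1]
cv2.imwrite("pics/f18.png",np.clip(np.hstack([cv2.resize(a[175:225,177:227],(400,400),interpolation=cv2.INTER_CUBIC),cv2.resize(b[140:190,232:282],(400,400),interpolation=cv2.INTER_CUBIC)]).astype(float)*1.3,0,255).astype(np.uint8))
print(hit(c,(200,186),.092),hit(d,(257.5,147.5),.092))
E
```

```text
[ 0.46999193 -0.25513077  0.092     ] [ 0.46119332 -0.24928351  0.092     ]
```

View pics/f18.png

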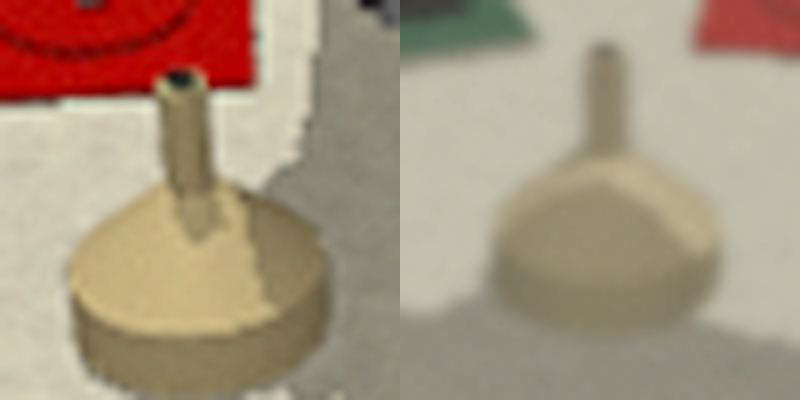

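Call:
{"name": "jog_arm", "arguments": {"plan": [{"claw": 8.5, "xyz": [1.2, 4.5, 0], "rot": [0, 0, 0]}, {"claw": 8.5, "xyz": [2.5, 9, 0], "rot": [0, 0, 0]}, {"claw": 8.5, "xyz": [3.8, 13.5, 0], "rot": [0, 0, 0]}, {"claw": 7, "xyz": [5, 17.5, 0], "rot": [0, 0, 0]}, {"claw": 6, "xyz": [5, 17.5, 0], "rot": [0, 0, 0]}, {"claw": 6, "xyz": [5, 17.5, 0], "rot": [0, 0, 0]}]}}

```text
clock: 27.15
tcp_pos: [0.4671, -0.2515, 0.1964]
tool_rot: [0.708, -0.706, -0.0, -0.0]
force: [1.0, -0.0, -0.6]
gripper_width: 0.702
```

```bash
python3 look.py w19
```

```text
t 27.2 tcp [ 0.4676 -0.2512  0.1963] w 0.703 F [ 0.7  0.6 -0.1]
```

View pics/w19.png

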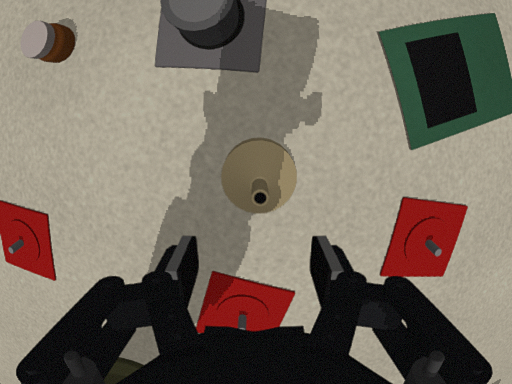

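```bash
python3 - <<'E'
from plant import bot
from h import *
d=np.load("pics/w19.npz");p=d["p"];r=R.from_quat(d["q"]);c=bot.camera("wrist")
print(whit(c,p,r,(260,198),.092),whit(c,p,r,(260,181),.054),whit(c,p,r,(222,177),.024),whit(c,p,r,(297,177),.024))
go(bot)
E
```

```text
[ 0.45999268 -0.25630599  0.092     ] [ 0.46505506 -0.25695544  0.054     ] [ 0.46130584 -0.21568488  0.024     ] [ 0.46158657 -0.29846729  0.024     ]
t 27.25 tcp [ 0.4677 -0.251   0.1962] w 0.706 F [-0.1  0.6  0.1]
```

Call:
{"name": "jog_arm", "arguments": {"plan": [{"claw": 6, "xyz": [0.55, 0.65, 0], "rot": [0, 0, 0]}, {"claw": 6, "xyz": [0.55, 0.65, 4], "rot": [0, 0, 0]}, {"claw": 6, "xyz": [0.55, 0.65, 8], "rot": [0, 0, 0]}, {"claw": 5, "xyz": [0.55, 0.65, 11.5], "rot": [0, 0, 0]}, {"claw": 4, "xyz": [0.55, 0.65, 13.2], "rot": [0, 0, 0]}, {"claw": 4, "xyz": [0.55, 0.65, 13.2], "rot": [0, 0, 0]}, {"claw": 4, "xyz": [0.55, 0.65, 13.2], "rot": [0, 0, 0]}]}}

```text
clock: 28.12
tcp_pos: [0.4618, -0.2565, 0.0648]
tool_rot: [0.708, -0.706, -0.0, -0.001]
force: [-0.4, 0.6, 0.6]
gripper_width: 0.472
```

```bash
python3 look.py w20
```

```text
t 28.18 tcp [ 0.4619 -0.2566  0.065 ] w 0.47 F [-0.7  0.2  0.3]
```

View pics/w20.png

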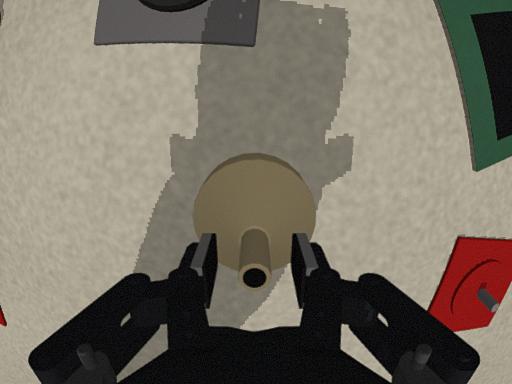

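The stem sits between the pads (hole at 255,277). Closing and lifting.

Call:
{"name": "jog_arm", "arguments": {"plan": [{"claw": 1.2, "xyz": [0, 0, 0], "rot": [0, 0, 0]}, {"claw": 1.2, "xyz": [0, 0, 0], "rot": [0, 0, 0]}, {"claw": 1.2, "xyz": [0, 0, 0], "rot": [0, 0, 0]}, {"claw": 1.2, "xyz": [0, 0, 0], "rot": [0, 0, 0]}, {"claw": 1.2, "xyz": [0, 0, 0], "rot": [0, 0, 0]}], "squeeze": 30}}

```text
clock: 28.8
tcp_pos: [0.4625, -0.2567, 0.0659]
tool_rot: [0.708, -0.706, 0.001, -0.001]
force: [-0.5, 0.8, 5.5]
gripper_width: 0.175
```

Call:
{"name": "jog_arm", "arguments": {"plan": [{"claw": 1.2, "xyz": [0, 0, -1], "rot": [0, 0, 0]}, {"claw": 1.2, "xyz": [0, 0, -4], "rot": [0, 0, 0]}, {"claw": 1.2, "xyz": [0, 0, -8], "rot": [0, 0, 0]}, {"claw": 1.2, "xyz": [0, 0, -12], "rot": [0, 0, 0]}, {"claw": 1.2, "xyz": [0, 0, -12], "rot": [0, 0, 0]}, {"claw": 1.2, "xyz": [0, 0, -12], "rot": [0, 0, 0]}]}}

```text
clock: 29.55
tcp_pos: [0.4617, -0.2568, 0.1859]
tool_rot: [0.708, -0.706, 0.001, -0.001]
force: [-1.0, -0.1, -1.0]
gripper_width: 0.172
```

```bash
python3 look.py w21;python3 -c "
from plant import bot
from h import *
go(bot,(.55,-.2015,.185))"
```

```text
t 29.6 tcp [ 0.4614 -0.2566  0.1853] w 0.175 F [-0.4 -0.3 -1.1]
t 29.6 tcp [ 0.4614 -0.2566  0.1853] w 0.175 F [-0.4 -0.3 -1.1]
xyz_cm [-5.48 -8.88  0.04] rot [-0.002  0.     0.003]
```

View pics/w21.png

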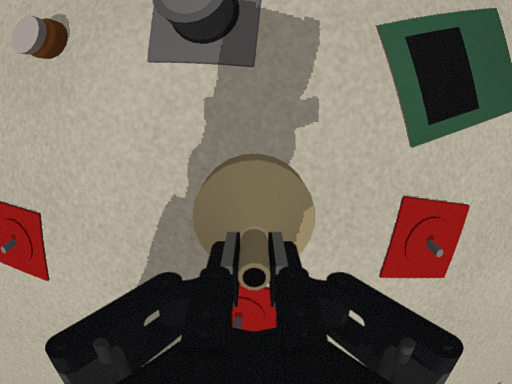

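Call:
{"name": "jog_arm", "arguments": {"plan": [{"claw": 1.2, "xyz": [-1.8, -3, 0], "rot": [0, 0, 0]}, {"claw": 1.2, "xyz": [-3.6, -6, 0], "rot": [0, 0, 0]}, {"claw": 1.2, "xyz": [-5.5, -7.5, 0], "rot": [0, 0, 0.003]}, {"claw": 1.2, "xyz": [-5.5, -7.5, 0], "rot": [0, 0, 0.003]}, {"claw": 1.2, "xyz": [-5.5, -7.5, 0], "rot": [0, 0, 0.003]}]}}

```text
clock: 30.22
tcp_pos: [0.5352, -0.202, 0.1845]
tool_rot: [0.707, -0.707, -0.0, 0.0]
force: [-0.1, -0.7, -1.8]
gripper_width: 0.172
```

```bash
python3 look.py w22
```

```text
t 30.27 tcp [ 0.5351 -0.2024  0.1847] w 0.175 F [-0.7 -0.2 -0.4]
```

View pics/w22.png

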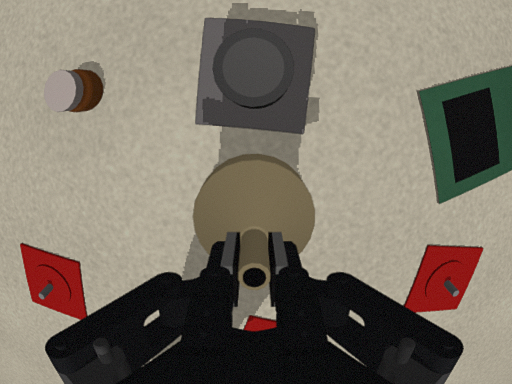

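```bash
python3 - <<'E'
from plant import bot
from h import *
d=np.load("pics/w22.npz");p=d["p"];r=R.from_quat(d["q"]);c=bot.camera("wrist")
im=cv2.imread("pics/w22.png")
mz=p[2]-.0655
print('stem top',whit(c,p,r,(255,277),mz+.092),'skirt L,R,far',[whit(c,p,r,q,mz+.024).round(4) for q in((193,216),(315.5,216),(254,155))])
# skirt bottom far edge
cv2.imwrite("pics/w22c.png",np.clip(cv2.resize(im[15:135,190:330],(770,660)).astype(float)*2,0,255).astype(np.uint8)[:600])
for q in ((213,67),(293.5,67),(253,27),(253,106)): print(q,whit(c,p,r,q,.084).round(4))
E
```

```text
stem top [ 0.53312639 -0.20213424  0.21096863] skirt L,R,far [array([ 0.5361, -0.1601,  0.143 ]), array([ 0.5362, -0.2435,  0.143 ]), array([ 0.5778, -0.2016,  0.143 ])]
(213, 67) [ 0.6404 -0.1685  0.084 ]
(293.5, 67) [ 0.6404 -0.2334  0.084 ]
(253, 27) [ 0.6738 -0.2007  0.084 ]
(253, 106) [ 0.6077 -0.2008  0.084 ]
```

View pics/w22c.png

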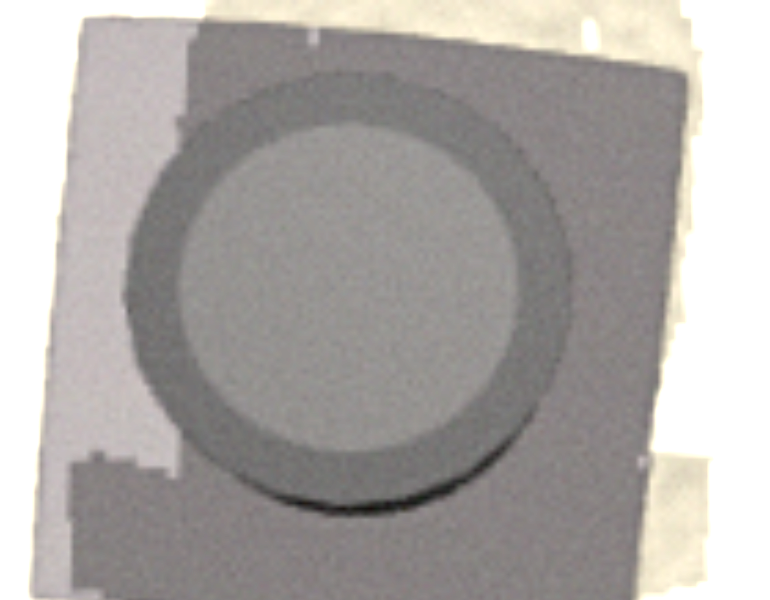

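Call:
{"name": "jog_arm", "arguments": {"plan": [{"claw": 1.2, "xyz": [-0.1, -4, 0], "rot": [0, 0, 0]}, {"claw": 1.2, "xyz": [-0.1, -8, 0], "rot": [0, 0, 0]}, {"claw": 1.2, "xyz": [-0.1, -10.6, 0], "rot": [0, 0, 0]}, {"claw": 1.2, "xyz": [-0.1, -10.6, 0], "rot": [0, 0, 0]}, {"claw": 1.2, "xyz": [-0.1, -10.6, 1.5], "rot": [0, 0, 0]}, {"claw": 1.2, "xyz": [-0.1, -10.6, 2.8], "rot": [0, 0, 0]}, {"claw": 1.2, "xyz": [-0.1, -10.6, 2.8], "rot": [0, 0, 0]}, {"claw": 1.2, "xyz": [-0.1, -10.6, 2.8], "rot": [0, 0, 0]}]}}

```text
clock: 31.32
tcp_pos: [0.641, -0.2018, 0.1571]
tool_rot: [-0.707, 0.708, -0.0, 0.0]
force: [0.9, 1.0, 0.5]
gripper_width: 0.174
```

```bash
cat > pair.py <<'E'
import sys
from plant import bot
from h import *
go(bot)
c=bot.camera('scene');d=bot.camera('side')
a=cv2.resize(c['image'][180:280,200:300,::-1],(400,400),interpolation=cv2.INTER_CUBIC);b=cv2.resize(d['image'][110:205,145:240,::-1],(400,400),interpolation=cv2.INTER_CUBIC)
cv2.imwrite(f'pics/{sys.argv[1]}.png',np.clip(np.hstack([a,b]).astype(float)*1.4,0,255).astype(np.uint8))
E
python3 pair.py s23
```

```text
t 31.32 tcp [ 0.641  -0.2018  0.1571] w 0.174 F [0.9 1.  0.5]
```

View pics/s23.png

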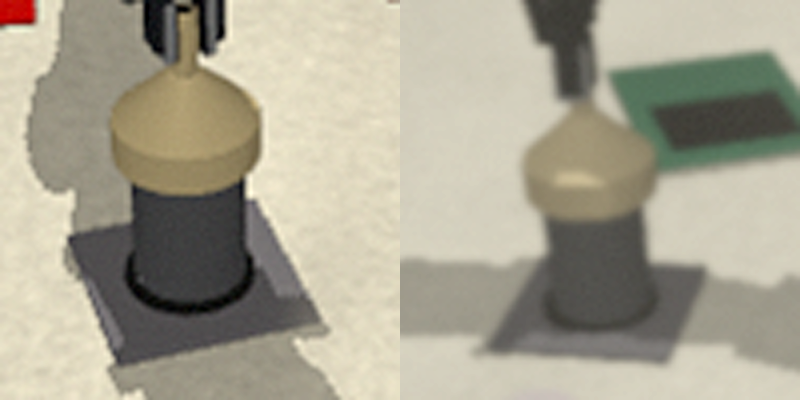

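Call:
{"name": "jog_arm", "arguments": {"plan": [{"claw": 1.2, "xyz": [-0.05, 0.05, 0.5], "rot": [0, 0, 0]}, {"claw": 1.2, "xyz": [-0.05, 0.05, 1], "rot": [0, 0, 0]}, {"claw": 1.2, "xyz": [-0.05, 0.05, 1.5], "rot": [0, 0, 0]}, {"claw": 1.2, "xyz": [-0.05, 0.05, 2], "rot": [0, 0, 0]}, {"claw": 1.2, "xyz": [-0.05, 0.05, 2.3], "rot": [0, 0, 0]}, {"claw": 1.2, "xyz": [-0.05, 0.05, 2.4], "rot": [0, 0, 0]}, {"claw": 1.2, "xyz": [-0.05, 0.05, 2.4], "rot": [0, 0, 0]}]}}

```text
clock: 32.3
tcp_pos: [0.641, -0.2012, 0.1336]
tool_rot: [-0.707, 0.708, -0.0, 0.0]
force: [0.3, -0.4, -0.1]
gripper_width: 0.173
```

Call:
{"name": "jog_arm", "arguments": {"plan": [{"claw": 1.2, "xyz": [0, 0, 0.1], "rot": [0, 0, 0]}, {"claw": 1.2, "xyz": [0, 0, 0.2], "rot": [0, 0, 0]}, {"claw": 1.2, "xyz": [0, 0, 0.25], "rot": [0, 0, 0]}, {"claw": 1.2, "xyz": [0, 0, 0.25], "rot": [0, 0, 0]}]}}

```text
clock: 32.8
tcp_pos: [0.641, -0.2012, 0.131]
tool_rot: [-0.707, 0.708, -0.0, 0.0]
force: [0.8, -0.4, -1.0]
gripper_width: 0.173
```

Call:
{"name": "jog_arm", "arguments": {"plan": [{"claw": 1.2, "xyz": [0, 0, 0.07], "rot": [0, 0, 0]}, {"claw": 1.2, "xyz": [0, 0, 0.14], "rot": [0, 0, 0]}, {"claw": 1.2, "xyz": [0, 0, 0.14], "rot": [0, 0, 0]}]}}

```text
clock: 33.17
tcp_pos: [0.6411, -0.2013, 0.13]
tool_rot: [-0.707, 0.708, -0.001, 0.0]
force: [-1.6, 0.6, 3.9]
gripper_width: 0.174
```

Contact is at the expected height. Releasing and retreating.

Call:
{"name": "jog_arm", "arguments": {"plan": [{"claw": 2.2, "xyz": [0, 0, 0], "rot": [0, 0, 0]}, {"claw": 3.2, "xyz": [0, 0, 0], "rot": [0, 0, 0]}, {"claw": 4.5, "xyz": [0, 0, 0], "rot": [0, 0, 0]}, {"claw": 4.5, "xyz": [0, 0, 0], "rot": [0, 0, 0]}, {"claw": 4.5, "xyz": [0, 0, 0], "rot": [0, 0, 0]}, {"claw": 4.5, "xyz": [0, 0, -2], "rot": [0, 0, 0]}, {"claw": 5, "xyz": [0, 0, -5], "rot": [0, 0, 0]}, {"claw": 5, "xyz": [0, 0, -9], "rot": [0, 0, 0]}, {"claw": 5, "xyz": [0, 0, -11], "rot": [0, 0, 0]}, {"claw": 5, "xyz": [0, 0, -11], "rot": [0, 0, 0]}, {"claw": 5, "xyz": [0, 0, -11], "rot": [0, 0, 0]}]}}

```text
clock: 34.55
tcp_pos: [0.6404, -0.2012, 0.2388]
tool_rot: [-0.707, 0.708, 0.0, -0.0]
force: [-0.4, -0.3, 0.0]
gripper_width: 0.582
```

```bash
python3 pair.py s24; python3 look.py w24; python3 -c "
from plant import bot
import cv2
cv2.imwrite('pics/scene24.png',bot.camera('scene')['image'][:,:,::-1])"
```

```text
t 34.55 tcp [ 0.6404 -0.2012  0.2388] w 0.582 F [-0.4 -0.3  0. ]
t 34.7 tcp [ 0.6404 -0.2011  0.2386] w 0.586 F [ 0.2 -0.7 -0.4]
```

View pics/s24.png

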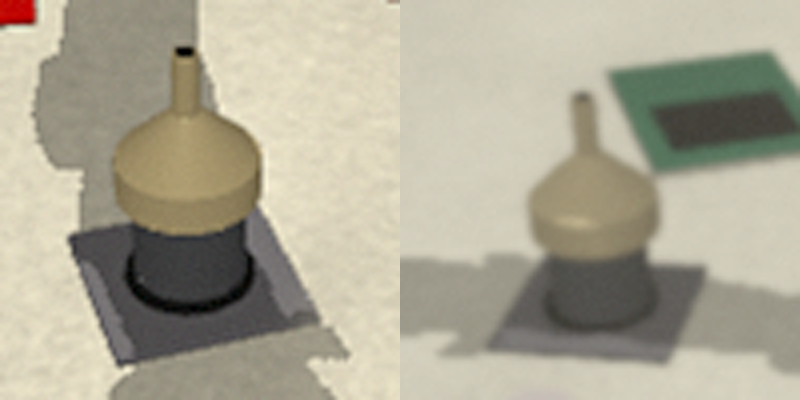

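View pics/w24.png

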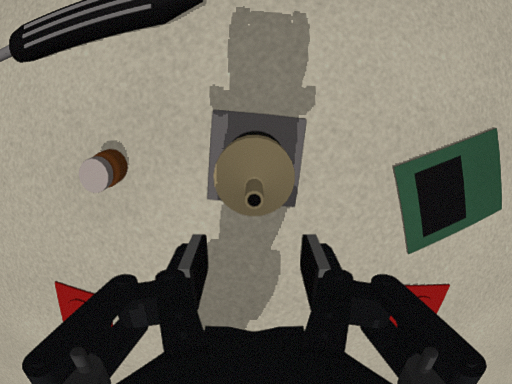

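```bash
python3 - <<'E'
from plant import bot
from h import *
d=np.load("pics/w24.npz");p=d["p"];r=R.from_quat(d["q"]);c=bot.camera("wrist")
print('stem top',whit(c,p,r,(254.5,200),.156),'skirt',[whit(c,p,r,q,.088).round(4) for q in((215.5,176),(294.5,176),(255,216))])
bot.close_job()
E
```

```text
stem top [ 0.63870472 -0.20118818  0.156     ] skirt [array([ 0.6412, -0.1613,  0.088 ]), array([ 0.6411, -0.2424,  0.088 ]), array([ 0.5971, -0.2018,  0.088 ])]
the job is handed in; nothing more can be done
```

All three cups are nested mouth-down on the grey keeper, small, then medium, then large. The cream funnel caps them stem up, everything is released, and the job is handed in at about 35 s. No verdict is reported, so what follows rests on my own checks.

- **Cups:** Each cup was lowered until a light contact of about 5–7 N. Tool height showed each mouth about 10 mm above the counter, as it should be.
- **Position:** The wrist camera put the pad centre at (0.6415, -0.202). The small cup measured (0.641, -0.202), the medium (0.640, -0.202) and the large (0.641, -0.201).
- **Funnel:** It touched at about 3.9 N with its mouth about 64 mm up. After release, the stem top measured (0.639, -0.201) and the skirt's y centre -0.202. That is within about 2 mm of the cup's axis, and it looks level in both fixed views.
- **Jar:** It was never approached, and it looks unmoved and upright in the last wrist picture.

**Disagreements:** the scene and side cameras differed from the wrist camera by 2–5 mm in places, so I used the wrist values. The last funnel readings gave its x as 0.639, both at the stem top and from the near skirt edge, against 0.641 for the large cup. That is within the 10 mm limit.

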